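Fetch the dropper bottle from behind the reagent bottles

ROBOT

A 6-joint arm with a two-finger parallel gripper is mounted at the origin on a cart in front of the work surface, level with it; the furniture and walls round the work are solid. World frame = base frame: x ahead of the robot, y to its left, z up, the work surface at z = 0. Lengths are in m, angles in rad, forces in N, time in s.
With the tool pointing down it reaches from about 0.35 to 0.85 m from the base axis. Payload 8.1 kg.
Tool frame: the origin (TCP) lies midway between the tips of the shut fingers; the grasp point (between the pads) lies 19 mm behind it; z points along the fingers, y is the direction in which the jaws open and shut (so a half turn about z gives the same grasp; the last joint's range is limited). The gripper opens to 93 mm and grips with 3 to 60 N. Pads are 15 mm wide; open, the fingers measure 128 mm over their backs; the gripper's body (75 mm by 188 mm) begins 65 mm behind the grasp point.
Start: joints at [-1.194, 0.13, 1.488, -0, 1.523, -0.085], TCP at [0.267, -0.537, 0.219] pointing down, gripper open.
Joint ranges: [-2.96, 2.96], [-0.89, 2.26], [0.02, 2.5], [-1.34, 4.48], [0, 2.73], [-2.66, 2.66]. Speed limits (rad/s): [2.39, 2.39, 2.79, 3.14, 3.14, 3.14].

INTERFACE

Orientations are given as a rotation vector (axis times angle).
In Python, from plant import robot gives the robot as it stands. The module is installed in compiled form; this text tells all that it offers.
- The arm moves only by the shell command python3 -m pendant 'ROWS' [FORCE]. ROWS is JSON, a list of rows, each an object with "translation": the shift along the tool's x, y, z in mm, a list of three; "twist": the turn, a rotation vector about the tool's x, y, z in rad, a list of three; "grip": the opening, from -1 (shut) to 1 (fully open). A call has exactly 10 rows; each row shifts and turns the pose as measured when the row begins, along the tool's axes as they then stand; what a row does not reach is not made up. A row lasts 1/10 s, in which the tool goes at most 50 mm and 8.59 degrees, less where a joint would pass 70% of its speed; a pose out of reach is approached as far as the arm can. A call is refused whole if a number of a shift passes 50 or a number of a turn 0.15, either way. A call with a gripper value outside its range is refused whole. The fingers move at their own pace and stop on an object; FORCE is the grip in N (left out, the last holds). Time passes only in rows, so rows that do not move let the fingers close, or fill a call up. It gives the time, the measured TCP pose, the force and the opening at its end, in the units of the state.
- robot.read_state(): the state, without advancing time (a new reading comes with each control period).
- robot.read_camera(name): name is "scene" or "side" or "wrist"; returns (picture, depth): 384x512x3 uint8, red, green, blue; 384x512 float32, m along the optical axis (not along the pixel's ray), 0 where there is no reading.
- robot.camera_info(name): a dict with "vertical_fov" (degrees; the focal length in pixels is half the picture's height over the tangent of half this angle, whatever the lens; pixels are square), "cx", "cy" (the principal point, pixels), "cam_to_world" (4x4, takes a point from camera to world coordinates). Camera axes: x right, y up, looking along -z (the intrinsics and any distortion apply to the point x, -y, -z); pixel columns grow to the right and rows downward; lengths in m; the calibration is good to about 2 mm. A picture is of the moment at which its call begins: read the wrist's pose just before it. camera_info takes no time and is no camera call; for the wrist camera it gives the pose at the moment of the call.
- robot.close_job(): hands the job in, once; it reports no verdict.
The state is a dict: "t": time; "q": joint angles; "dq": joint speeds; "joint_torque": joint torques, N m; "tool_pos": TCP position; "orientation": TCP orientation; "force": force on the tool from outside, world axes, zero at the start; "wrist_torque": the same for the moment, N m; "opening": finger opening in m.
Only numpy, scipy, OpenCV 4.12 (cv2) and the standard library are available. Lean on these libraries where they do the work, as an engineer would, in place of code of your own. Each camera call takes 0.05 s, during which the arm holds its last target. There are 200 camera calls.

TASK

The slender dropper bottle stands in the back row of the grey reagent tray, behind two bigger bottles. First park both bigger bottles upright in the empty dark steel tray, then stand the dropper bottle upright in the small round dark dish, and only then put the two bigger bottles back upright in the grey tray, each on the very place it came from. Leave the short vial in the back row and the bottle standing on the bench alone, and tip nothing over.

Things in the scene. Friction and masses are not known exactly. Their poses are not given: they have to be found in the camera images.
- white_bottle_center (a point): white-bodied bottle with a narrow cap, one of the two bigger bottles, in the front row of the grey tray; full diameter from the bottom to about 46 mm up, cap 23 mm across; 0.06 to 0.12 kg; round, diameter 44 mm, 78 mm tall with its cap; this point lies on its axis, 39 mm above its underside; z axis up
- brown_bottle_center (a point): brown bottle with a narrow black cap, the tallest thing in the trays, the other bigger bottle (its cap reaches 49 mm above this point: if the palm is close above the fingertips, take it 5 to 10 mm above this point), in the front row of the grey tray; full diameter from the bottom to about 56 mm up, cap 25 mm across; 0.11 kg; round, diameter 47 mm, 98 mm tall with its cap; this point lies on its axis, 49 mm above its underside; z axis up
- dropper_bottle_center (a point): slender dropper bottle with a long narrow cap, the thing to fetch, in the back row of the grey tray behind a bigger bottle; full diameter from the bottom to about 36 mm up, cap 17 mm across; 0.02 kg; round, diameter 28 mm, 70 mm tall with its cap; this point lies on its axis, 35 mm above its underside; z axis up
- short_vial_center (a point): short squat vial with a broad cap, in the back row of the grey tray beside the dropper bottle; stays where it is; round, diameter 25 mm, 46 mm tall with its cap; this point lies on its axis, 23 mm above its underside; z axis up
- control_bottle_center (a point): small brown bottle that stands on the bench itself, outside the trays; stays where it is; round, diameter 33 mm, 62 mm tall with its cap; this point lies on its axis, 31 mm above its underside; z axis up
- reagent_tray: grey lipped reagent tray, 120 (its x) x 150 (its y) mm, fixed; lip 11 mm high and 3 mm thick, floor 4 mm above the bench. Origin at the centre of its underside, its x axis points to the back row, z up. Four flat round marks on the floor are the places: front row at x = -24 mm, y = +40 and -40 mm (50 mm across), back row at x = +26 mm, y = +25 and -25 mm (34 mm across). At the start each of the four things stands on a mark; which bottle is left or right changes
- spill_tray: empty dark steel tray, 140 (its x) x 110 (its y) mm, fixed, lip 11 mm high and 3 mm thick, floor 4 mm above the bench, no marks; the side area. Origin at the centre of its underside, z up
- steel_dish: small round dark steel dish on the bench, fixed, 57 mm across and 9 mm high, inside 48 mm across at the floor, floor 3 mm above the bench. Origin at the centre of its underside, z up. (The fixed analyser to the right has its front edge at world x = 0.44 m, its left edge at y = 0.08 m and is up to 0.31 m high: go round in front of it)

How it is judged:
By the outcome, as a careful person would: the job done as asked, in the order asked, and still so for the second after the job is handed in, with the robot touching nothing.
It also fails if it takes over 128 s, if anything falls off the work surface, if the arm or the gripper's body presses on something with over 40 N, if the wrist force passes 120 N, or if a joint passes its speed limit or range.

## Working session

There is one attempt and no reset: what is moved stays moved. The work goes in short steps, Python scripts to look and compute and a shell command to move; the robot and the scene stay as the last step left them, time stands still between calls to the robot, and variables do not carry over. Pictures are saved under pics/ and viewed, about 12 in all and at most 16, crops included, and the job is handed in when it is done.

```bash
mkdir -p pics
python3 - <<'E'
from plant import robot
import cv2,numpy as np
print(robot.read_state())
for n in ("scene","side","wrist"):
    i=robot.camera_info(n); print(n,i)
    p,d=robot.read_camera(n)
    np.savez(f"{n}0.npz",p=p,d=d,M=i["cam_to_world"])
    cv2.imwrite(f"pics/{n}0.png",p[:,:,::-1])
    print((d>0).mean())
E
```

```text
{'t': 0.0, 'q': array([-1.19440949e+00,  1.31174319e-01,  1.48925456e+00, -1.39892820e-05,
        1.52299885e+00, -8.53849160e-02]), 'dq': array([-0.00100005, -0.00037   ,  0.00010324,  0.00138207, -0.00064183,
       -0.00041109]), 'joint_torque': array([ 2.99327432e-03, -5.59841180e+01, -4.91757202e+01,  7.70101044e-02,
        3.53174075e-02, -1.22102815e-04]), 'tool_pos': array([ 0.26713688, -0.53662213,  0.21759317]), 'orientation': array([-3.05646171e+00, -7.18508000e-01,  4.39395440e-04]), 'force': array([1.27471885, 0.49633022, 0.04155865]), 'wrist_torque': array([-0.05320055,  0.00845636,  0.00129255]), 'opening': 0.09326970530640931}
scene {'vertical_fov': 49.77725663170399, 'cx': 255.1619426354174, 'cy': 187.65862235919633, 'cam_to_world': array([[-0.76276042,  0.35736566, -0.53896784,  0.08844929],
       [-0.64627535, -0.45077007,  0.615739  ,  0.79640155],
       [-0.02290659,  0.81798296,  0.57478618,  0.54322956],
       [ 0.        ,  0.        ,  0.        ,  1.        ]])}
0.9957529703776041
side {'vertical_fov': 55.23631440109011, 'cx': 254.83922552300504, 'cy': 185.85673393993164, 'cam_to_world': array([[-0.85918478,  0.30428762, -0.41135211,  0.18309426],
       [-0.51164036, -0.51889113,  0.68481832,  0.85826499],
       [-0.00506523,  0.79884982,  0.60150919,  0.60284059],
       [ 0.        ,  0.        ,  0.        ,  1.        ]])}
0.9961140950520834
wrist {'vertical_fov': 64.64685862511769, 'cx': 256.910697145119, 'cy': 193.10475464949394, 'cam_to_world': array([[ 0.44638605,  0.85912561,  0.2502852 ,  0.33793154],
       [-0.89483952,  0.42898003,  0.12344377, -0.50237589],
       [-0.00131364, -0.27906866,  0.96027025,  0.38327514],
       [ 0.        ,  0.        ,  0.        ,  1.        ]])}
0.9957784016927084
```

View pics/scene0.png

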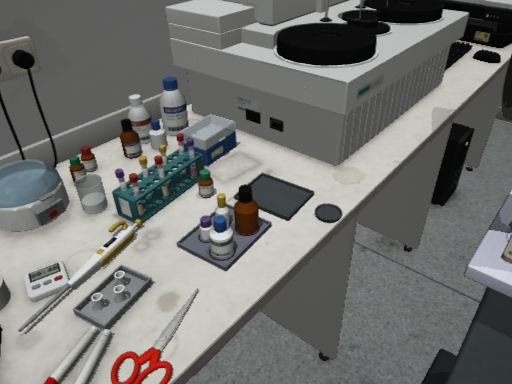

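View pics/side0.png

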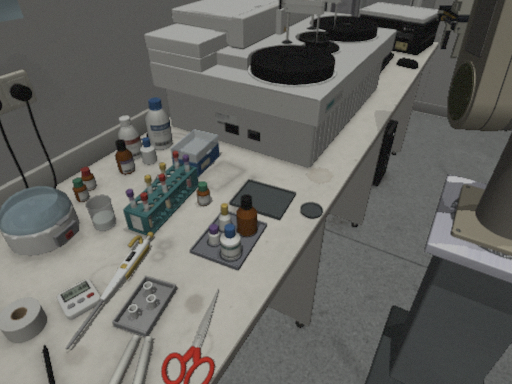

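The scene view shows the grey tray at about (225,236). In it are the white bottle (221,240), brown bottle (246,210), yellow-capped dropper (222,205) and purple-capped vial (206,228). The dark steel tray is at (275,195), the dish at (328,213) and the control bottle at (205,183). The side view agrees. Next I'll get coarse world positions.

```bash
cat > h.py <<'E'
import numpy as np,cv2
from plant import robot
def K(n):
    i=robot.camera_info(n); return 192/np.tan(np.radians(i["vertical_fov"]/2)),i["cx"],i["cy"]
def cloud(n,d,M):
    f,cx,cy=K(n); v,u=np.mgrid[:384,:512]
    P=np.stack([(u-cx)/f*d,-(v-cy)/f*d,-d],-1)
    return P@M[:3,:3].T+M[:3,3]
def ray(n,uv,M,z):
    f,cx,cy=K(n); r=M[:3,:3]@np.array([(uv[0]-cx)/f,-(uv[1]-cy)/f,-1]); o=M[:3,3]
    return o+r*(z-o[2])/r[2]
def proj(n,P,M):
    f,cx,cy=K(n); c=(np.asarray(P)-M[:3,3])@M[:3,:3]
    return np.stack([cx+f*c[...,0]/-c[...,2],cy+f*c[...,1]/c[...,2]],-1)
E
python3 - <<'E'
from h import *
for n,pts in {"scene":dict(white=(220,221),brown=(245,189),drop=(222,198),vial=(206,219),ctrl=(205,173),spill=(275,195),dish=(328,213),trayfront=(224,263),trL=(180,240),trB=(212,208),trR=(270,230),bench=(300,240)),
 "side":dict(white=(230,229),brown=(247,201),drop=(225,208),vial=(214,227),ctrl=(203,184),spill=(263,198),dish=(312,210),bench=(290,230))}.items():
    z=np.load(n+"0.npz"); C=cloud(n,z["d"],z["M"])
    for k,(u,v) in pts.items(): print(n,k,C[v,u].round(3), ray(n,(u,v),z["M"],0.005).round(3))
    for nm,lo,hi in (("cluster",.03,.12),):
        m=(C[...,2]>.02)&(C[...,2]<.13)&(C[...,0]>.3)&(C[...,0]<.7)&(abs(C[...,1])<.25)
        k,l,s,c=cv2.connectedComponentsWithStats(m.astype(np.uint8))
        for i in range(1,k):
            if s[i,4]>60: print(n,s[i],C[l==i].min(0).round(3),C[l==i].max(0).round(3))
E
```

```text
scene white [0.504 0.417 0.081] [0.573 0.354 0.005]
scene brown [0.515 0.338 0.101] [0.608 0.238 0.005]
scene drop [0.561 0.355 0.069] [0.625 0.295 0.005]
scene vial [0.56  0.401 0.047] [0.6   0.368 0.005]
scene ctrl [0.66  0.305 0.061] [0.727 0.248 0.005]
scene spill [0.544 0.209 0.001] [0.541 0.214 0.005]
scene dish [0.418 0.193 0.002] [0.416 0.196 0.005]
scene trayfront [0.486 0.434 0.003] [0.485 0.435 0.005]
scene trL [0.589 0.447 0.009] [0.593 0.444 0.005]
scene trB [ 0.624  0.328 -0.002] [0.616 0.334 0.005]
scene trR [ 0.482  0.306 -0.003] [0.476 0.312 0.005]
scene bench [ 0.418  0.292 -0.003] [0.414 0.299 0.005]
scene [ 270   84  126   77 4720] [ 0.494 -0.25   0.02 ] [0.7  0.04 0.13]
side white [0.508 0.417 0.082] [0.556 0.352 0.005]
side brown [0.512 0.343 0.102] [0.576 0.243 0.005]
side drop [0.563 0.356 0.07 ] [0.609 0.295 0.005]
side vial [0.56  0.404 0.053] [0.592 0.365 0.005]
side ctrl [0.665 0.303 0.064] [0.718 0.242 0.005]
side spill [0.548 0.21  0.003] [0.547 0.212 0.005]
side dish [0.419 0.19  0.004] [0.418 0.191 0.005]
side bench [ 0.436  0.278 -0.   ] [0.434 0.283 0.005]
side [ 249   96   99   69 3044] [ 0.498 -0.25   0.02 ] [0.7  0.04 0.13]
```

View pics/wrist0.png

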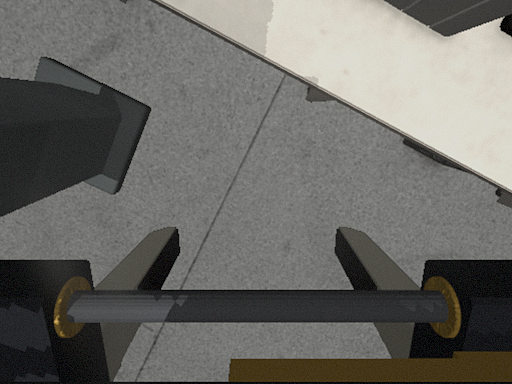

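The wrist view shows the fingers and the floor, so nothing of use yet. Coarse positions are white (0.50,0.415), brown (0.513,0.34), dropper (0.56,0.355), spill tray (0.545,0.21) and dish (0.418,0.19). I'll swing in front of the analyser with the jaw axis along world y.

```bash
python3 -m pendant '[{"translation":[0,-40,-8],"twist":[0,0,0.115],"grip":1},{"translation":[0,-40,-8],"twist":[0,0,0.115],"grip":1},{"translation":[0,-40,-8],"twist":[0,0,0.115],"grip":1},{"translation":[0,-40,-8],"twist":[0,0,0.115],"grip":1},{"translation":[30,-40,0],"twist":[0,0,0],"grip":1},{"translation":[30,-40,0],"twist":[0,0,0],"grip":1},{"translation":[30,-40,0],"twist":[0,0,0],"grip":1},{"translation":[20,-40,0],"twist":[0,0,0],"grip":1},{"translation":[10,-40,0],"twist":[0,0,0],"grip":1},{"translation":[0,0,0],"twist":[0,0,0],"grip":1}]' 20
```

```text
t: 1.15
tool_pos: [0.3449, -0.1741, 0.2458]
orientation: [-3.129, 0.037, 0.005]
force: [-0.0, -0.7, -0.7]
opening: 0.0927
```

```bash
python3 -m pendant '[{"translation":[3,-48,0],"twist":[0,0,0],"grip":1},{"translation":[3,-48,0],"twist":[0,0,0],"grip":1},{"translation":[3,-48,0],"twist":[0,0,0],"grip":1},{"translation":[3,-48,0],"twist":[0,0,0],"grip":1},{"translation":[3,-48,0],"twist":[0,0,0],"grip":1},{"translation":[3,-48,0],"twist":[0,0,0],"grip":1},{"translation":[3,-48,0],"twist":[0,0,0],"grip":1},{"translation":[25,-43,0],"twist":[0,0,-0.04],"grip":1},{"translation":[25,-43,0],"twist":[0,0,-0.04],"grip":1},{"translation":[25,-43,0],"twist":[0,0,-0.04],"grip":1}]'
python3 - <<'E'
from h import *
import time
M=robot.camera_info("wrist")["cam_to_world"]; p,d=robot.read_camera("wrist"); s=robot.read_state(); M2=robot.camera_info("wrist")["cam_to_world"]
print(abs(M-M2).max(), s["tool_pos"],s["q"])
np.savez("w1.npz",p=p,d=d,M=M); cv2.imwrite("pics/w1.png",p[:,:,::-1])
E
```

```text
t: 2.15
tool_pos: [0.4493, 0.2929, 0.2501]
orientation: [-3.13, -0.139, -0.004]
force: [0.7, -0.6, 1.4]
opening: 0.0929
0.005033236917507455 [0.45081201 0.29777651 0.24650274] [ 0.48235702 -0.04569042  1.61878694  0.00923017  1.56556355  1.96056311]
```

View pics/w1.png

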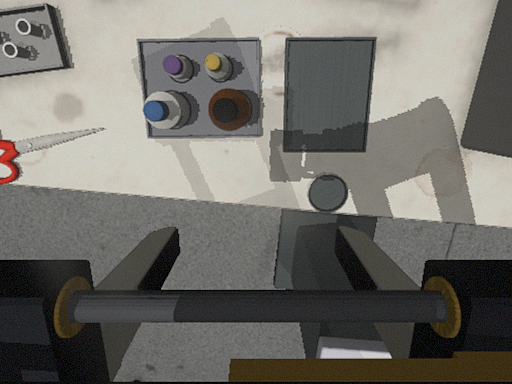

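The wrist view shows white (blue cap) at (155,112), brown cap at (227,109), vial cap at (173,65) and dropper cap at (213,63). The grey tray spans (138..262, 38..137), the spill tray (285..375, 38..152), and the dish is at (327,193). The arm was still settling, so I'll retake this one and add a second viewpoint for triangulation.

```bash
cat >> h.py <<'E'
def snap(k):
    M=robot.camera_info("wrist")["cam_to_world"]; p,d=robot.read_camera("wrist"); M2=robot.camera_info("wrist")["cam_to_world"]
    np.savez(k+".npz",p=p,d=d,M=M); cv2.imwrite(f"pics/{k}.png",p[:,:,::-1]); print(k,"moved",abs(M-M2).max().round(5))
    return p,d,M
def tri(n,ms):  # ms: list of (uv,M)
    A=np.zeros((3,3));b=np.zeros(3); f,cx,cy=K(n); L=[]
    for (u,v),M in ms:
        r=M[:3,:3]@np.array([(u-cx)/f,-(v-cy)/f,-1]); r/=np.linalg.norm(r); Q=np.eye(3)-np.outer(r,r)
        A+=Q;b+=Q@M[:3,3]; L.append((Q,M[:3,3]))
    x=np.linalg.solve(A,b); return x,[np.linalg.norm(Q@(x-o)) for Q,o in L]
def blobs(m,amin=60):
    m=cv2.morphologyEx(m.astype(np.uint8),cv2.MORPH_OPEN,np.ones((3,3)))
    k,l,s,c=cv2.connectedComponentsWithStats(m)
    return [(c[i],s[i],l==i) for i in range(1,k) if s[i,4]>=amin]
E
python3 -c "
from h import *
snap('wa')"
python3 -m pendant '[{"translation":[15,-20,0],"twist":[0,0,0],"grip":1},{"translation":[15,-20,0],"twist":[0,0,0],"grip":1},{"translation":[15,-20,0],"twist":[0,0,0],"grip":1},{"translation":[10,-10,0],"twist":[0,0,0],"grip":1},{"translation":[0,0,0],"twist":[0,0,0],"grip":1},{"translation":[0,0,0],"twist":[0,0,0],"grip":1},{"translation":[0,0,0],"twist":[0,0,0],"grip":1},{"translation":[0,0,0],"twist":[0,0,0],"grip":1},{"translation":[0,0,0],"twist":[0,0,0],"grip":1},{"translation":[0,0,0],"twist":[0,0,0],"grip":1}]'
python3 - <<'E'
from h import *
snap('wb')
D={}
for k in ("wa","wb"):
    z=np.load(k+".npz"); p,d,M=z["p"],z["d"],z["M"]; h=cv2.cvtColor(p,cv2.COLOR_RGB2HSV); C=cloud("wrist",d,M)
    H,S,V=h[...,0].astype(int),h[...,1],h[...,2]
    inr=(C[...,0]>.42)&(C[...,0]<.65)&(C[...,1]>.25)&(C[...,1]<.47)
    hi=inr&(C[...,2]>.035)
    for nm,m in dict(blue=hi&(H>95)&(H<118)&(S>130),purple=hi&(H>125)&(H<160)&(S>60),yellow=hi&(H>15)&(H<32)&(S>100),black=hi&(C[...,2]>.085)).items():
        for c,s,l in blobs(m,40)[:2]: print(k,nm,c.round(1),s[2:],C[l].mean(0).round(4),"z95",np.percentile(C[l][:,2],95).round(3))
    # trays
    low=(C[...,2]<.03)&(C[...,2]>-.02)
    for c,s,l in blobs(low&(V<140)&(C[...,0]>.36),1200):
        r=cv2.minAreaRect(np.argwhere(l)[:,::-1].astype(np.float32)); print(k,"dark",c.round(1),s,[ray("wrist",q,M,.011)[:2].round(4).tolist() for q in cv2.boxPoints(r)])
    # print bench depth check
    b=(V>190)&low; print(k,"bench z",np.median(C[b][:,2]).round(4))
E
```

```text
wa moved 0.00298
t: 3.25
tool_pos: [0.5012, 0.3622, 0.243]
orientation: [-3.138, -0.134, 0.013]
force: [0.5, 0.1, -0.1]
opening: 0.0929
wb moved 9e-05
wa purple [175.7  64.6] [ 18  18 252] [0.5632 0.4    0.0507] z95 0.051
wa yellow [217.4  62.5] [ 16  17 202] [0.567  0.3508 0.0743] z95 0.075
wa yellow [446.3 306.9] [  37   62 1088] [0.4858 0.2526 0.3469] z95 0.351
wa black [228.7 111.6] [ 25  24 491] [0.5201 0.3331 0.1043] z95 0.103
wa black [218.8 319.4] [  497   157 39697] [0.4742 0.3103 0.3419] z95 0.361
wa dark [490.1  76.6] [ 466    0   46  152 1878] [[0.4997, 0.032], [0.6729, 0.0327], [0.6706, 0.0164], [0.4966, 0.0134]]
wa dark [46.3 34.8] [   0    2   77   75 1683] [[0.6065, 0.6295], [0.6261, 0.5384], [0.5525, 0.5325], [0.5308, 0.6289]]
wa dark [206.8  82.3] [ 141   37  127  102 8379] [[0.5924, 0.4529], [0.6077, 0.3031], [0.489, 0.2895], [0.4717, 0.4531]]
wa dark [363.1 134.5] [  270    38   208   190 23354] [[0.3914, 0.2849], [0.6178, 0.2883], [0.6207, 0.0308], [0.392, -0.0184]]
wa bench z -0.0005
wb purple [227.9 115.4] [ 17  16 217] [0.5639 0.4004 0.0526] z95 0.051
wb yellow [271.5 116.1] [ 14  15 170] [0.5682 0.352  0.0729] z95 0.075
wb yellow [446.2 307.5] [  37   61 1069] [0.5363 0.3176 0.3435] z95 0.348
wb black [285.  165.7] [ 23  25 473] [0.5214 0.3349 0.102 ] z95 0.103
wb black [259.6 317.5] [  512   157 48184] [0.526  0.364  0.3367] z95 0.357
wb dark [56.7 95.8] [   0   53  125  106 2775] [[0.5857, 0.709], [0.6337, 0.5507], [0.5358, 0.53], [0.481, 0.7005]]
wb dark [352.2 149.6] [  189    83   301   175 25931] [[0.5929, 0.4542], [0.6291, 0.0893], [0.3948, 0.0132], [0.3508, 0.4453]]
wb bench z -0.0004
```

View pics/wb.png

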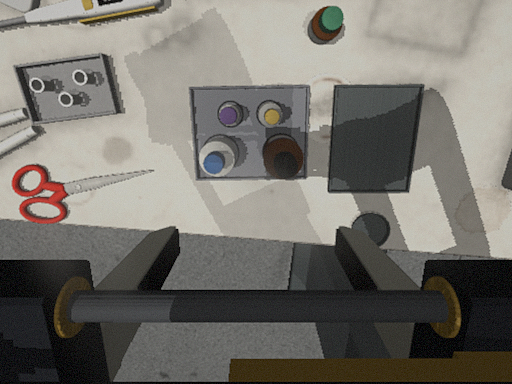

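The second view is sharp. The vial is at (228,115), dropper (271,116), white (212,162), brown (285,166). Grey tray corners are about (191,87), (310,86), (308,179), (196,180), spill tray corners (332,85), (423,85), (411,192), (327,191), and the dish is at (370,231), partly hidden by a finger. Now I'll triangulate the corners and caps.

Run:
```python
from h import *
W={k:np.load(k+".npz") for k in ("wa","wb")}
def sub(k,pts):
    g=cv2.cvtColor(W[k]["p"],cv2.COLOR_RGB2GRAY); a=np.float32(pts).reshape(-1,1,2)
    return cv2.cornerSubPix(g,a,(4,4),(-1,-1),(3,30,.01)).reshape(-1,2)
M={k:W[k]["M"] for k in W}
B={k:[] for k in W}
for k in W:
    p=W[k]["p"];C=cloud("wrist",W[k]["d"],M[k]);h=cv2.cvtColor(p,cv2.COLOR_RGB2HSV);H,S=h[...,0].astype(int),h[...,1]
    r=(C[...,0]>.46)&(C[...,0]<.55)&(C[...,1]>.37)&(C[...,1]<.46)&(C[...,2]>.065)&(C[...,2]<.12)&(H>95)&(H<125)&(S>90)
    B[k]=max(blobs(r,20),key=lambda b:b[1][4]); print(k,"blue",B[k][0].round(1),B[k][1][2:],C[B[k][2]].mean(0).round(4))
x,e=tri("wrist",[(B[k][0],M[k]) for k in W]); print("white cap",x.round(4),np.round(e,4))
for n,a,b in (("brown",(228.7,111.6),(285,165.7)),("drop",(217.4,62.5),(271.5,116.1)),("vial",(175.7,64.6),(227.9,115.4))):
    x,e=tri("wrist",[(a,M["wa"]),(b,M["wb"])]); print(n,x.round(4),np.round(e,4))
gb=[(191,87),(310,86),(308,179),(196,180)]; sb=[(332,85),(423,85),(411,192),(327,191)]
for n,P in (("grey",gb),("spill",sb)):
    S2=sub("wb",P); w=np.array([ray("wrist",q,M["wb"],.011) for q in S2]); S1=sub("wa",proj("wrist",w,M["wa"]))
    T=np.array([tri("wrist",[(a,M["wa"]),(b,M["wb"])])[0] for a,b in zip(S1,S2)])
    print(n,S2.round(1).tolist(),S1.round(1).tolist());print(T.round(4)); 
    for Q in (w,): 
        c=Q.mean(0); print(" plane: centre",c.round(4),"sides",[np.linalg.norm(Q[i]-Q[i-1]).round(4) for i in range(4)],"yaw top/bot edges",[np.arctan2(-(Q[j]-Q[i])[0]*-1*-1,(Q[j]-Q[i])[1]).round(3) for i,j in((1,0),(2,3))],"yaw side",[np.arctan2((Q[i]-Q[j])[1],(Q[i]-Q[j])[0]).round(3) for i,j in((0,3),(1,2))])
p=W["wa"]["p"];g=cv2.cvtColor(p,cv2.COLOR_RGB2GRAY)
for q in cv2.HoughCircles(cv2.GaussianBlur(g[165:225,295:360],(3,3),0),cv2.HOUGH_GRADIENT,1,20,param1=80,param2=12,minRadius=15,maxRadius=25)[0][:3]:
    print("dish",q,ray("wrist",(q[0]+295,q[1]+165),M["wa"],.009).round(4))
```

```text
wa blue [156.8 111.4] [ 20  20 320] [0.5126 0.4109 0.0814]
wb blue [211.9 164.5] [ 18  18 223] [0.5119 0.4122 0.0818]
white cap [0.512  0.4121 0.0792] [0.0007 0.0007]
brown [0.5199 0.334  0.0944] [0. 0.]
drop [0.5679 0.3518 0.067 ] [0.0001 0.0001]
vial [0.5636 0.401  0.0471] [0.0001 0.0001]
grey [[188.6999969482422, 86.5999984741211], [309.6000061035156, 85.19999694824219], [305.3999938964844, 178.5], [196.0, 179.60000610351562]] [[140.39999389648438, 38.900001525878906], [265.5, 39.70000076293945], [262.79998779296875, 137.6999969482422], [150.60000610351562, 138.1999969482422]]
[[ 0.5924  0.4554  0.0064]
 [ 0.6075  0.3036 -0.0038]
 [ 0.4886  0.2954  0.011 ]
 [ 0.4739  0.4424  0.0095]]
 plane: centre [0.5405 0.3744 0.011 ] sides [np.float64(0.1184), np.float64(0.1493), np.float64(0.1185), np.float64(0.1473)] yaw top/bot edges [np.float64(0.097), np.float64(0.097)] yaw side [np.float64(0.105), np.float64(0.088)]
spill [[333.8999938964844, 84.5], [424.1000061035156, 84.19999694824219], [408.3999938964844, 192.10000610351562], [327.3999938964844, 191.89999389648438]] [[290.5, 37.5], [382.5, 37.599998474121094], [369.3999938964844, 153.6999969482422], [286.70001220703125, 153.0]]
[[0.611  0.2739 0.0029]
 [0.6201 0.1643 0.0091]
 [0.4811 0.1523 0.0094]
 [0.4707 0.2612 0.0043]]
 plane: centre [0.5461 0.2143 0.011 ] sides [np.float64(0.1381), np.float64(0.1112), np.float64(0.1386), np.float64(0.1105)] yaw top/bot edges [np.float64(0.089), np.float64(0.084)] yaw side [np.float64(0.095), np.float64(0.09)]
dish [36.5 30.5 19.9] [0.4187 0.193  0.009 ]
```

All checks agree. The tray centre is (0.5405,0.3744) with yaw 0.095, and the predicted marks match the measured caps within 2 mm. I'll add a helper that prints the tool-frame delta, then pre-close the jaws, go above the brown bottle and correct there.

```bash
cat > to.py <<'E'
import sys,numpy as np
from scipy.spatial.transform import Rotation as Ro
from plant import robot
x,y,z,w=map(float,sys.argv[1:5]); s=robot.read_state(); R=Ro.from_rotvec(s["orientation"]); c,n=np.cos(w),np.sin(w)
T=Ro.from_matrix(np.array([[c,n,0],[n,-c,0],[0,0,-1]]))
print("t",round(s["t"],2),"pos",s["tool_pos"].round(4),"dxyz tool mm",(R.inv().apply(np.array([x,y,z])-s["tool_pos"])*1e3).round(1),"twist",(R.inv()*T).as_rotvec().round(3),"F",s["force"].round(1),"open",round(s["opening"],4),"q6",s["q"][5].round(2))
E
python3 to.py .5203 .333 .15 .095
python3 -m pendant '[{"translation":[11,15,30],"twist":[0,0,0],"grip":0.33},{"translation":[11,15,30],"twist":[0,0,0],"grip":0.33},{"translation":[0,0,30],"twist":[0,0,0],"grip":0.33},{"translation":[0,0,0],"twist":[0,0,0],"grip":0.33},{"translation":[0,0,0],"twist":[0,0,0],"grip":0.33},{"translation":[0,0,0],"twist":[0,0,0],"grip":0.33},{"translation":[0,0,0],"twist":[0,0,0],"grip":0.33},{"translation":[0,0,0],"twist":[0,0,0],"grip":0.33},{"translation":[0,0,0],"twist":[0,0,0],"grip":0.33},{"translation":[0,0,0],"twist":[0,0,0],"grip":0.33}]'
python3 to.py .5203 .333 .036 .095
```

```text
t 3.3 pos [0.5012 0.3623 0.243 ] dxyz tool mm [17.3 30.9 92.9] twist [-0.001  0.008 -0.01 ] F [0.3 0.2 0.3] open 0.0932 q6 2.03
t: 4.3
tool_pos: [0.529, 0.3372, 0.1613]
orientation: [-3.131, -0.138, -0.008]
force: [-1.0, -0.3, -0.1]
opening: 0.0617
t 4.3 pos [0.529  0.3372 0.1613] dxyz tool mm [ -9.7   4.3 125.2] twist [-0.007 -0.005 -0.007] F [-1.  -0.3 -0.1] open 0.0617 q6 1.96
```

```bash
python3 -m pendant '[{"translation":[-5,3,25],"twist":[-0.004,-0.003,-0.004],"grip":0.33},{"translation":[-5,2,25],"twist":[-0.003,-0.002,-0.003],"grip":0.33},{"translation":[0,0,0],"twist":[0,0,0],"grip":0.33},{"translation":[0,0,0],"twist":[0,0,0],"grip":0.33},{"translation":[0,0,0],"twist":[0,0,0],"grip":0.33},{"translation":[0,0,0],"twist":[0,0,0],"grip":0.33},{"translation":[0,0,0],"twist":[0,0,0],"grip":0.33},{"translation":[0,0,0],"twist":[0,0,0],"grip":0.33},{"translation":[0,0,0],"twist":[0,0,0],"grip":0.33},{"translation":[0,0,0],"twist":[0,0,0],"grip":0.33}]'
python3 to.py .5203 .333 .036 .095
python3 - <<'E'
from h import *
snap("wc")
E
```

```text
t: 5.3
tool_pos: [0.5243, 0.3342, 0.1189]
orientation: [-3.132, -0.15, -0.018]
force: [0.1, 0.2, -0.2]
opening: 0.0618
t 5.3 pos [0.5243 0.3342 0.1189] dxyz tool mm [-5.   1.2 82.8] twist [-0.005 -0.012  0.   ] F [ 0.1  0.2 -0.2] open 0.0618 q6 1.96
wc moved 1e-05
```

View pics/wc.png

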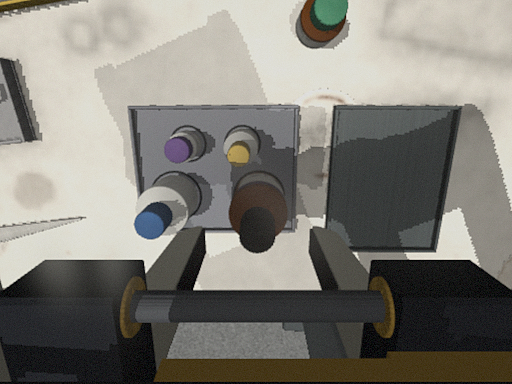

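The brown cap at (257,228) is centred between the fingers (205 and 310), and the left finger clears the white bottle. Descending.

```bash
python3 -m pendant '[{"translation":[-4,1,15],"twist":[-0.003,-0.006,0],"grip":0.33},{"translation":[-2,0.5,15],"twist":[-0.003,-0.006,0],"grip":0.33},{"translation":[0,0,15],"twist":[0,0,0],"grip":0.33},{"translation":[0,0,15],"twist":[0,0,0],"grip":0.33},{"translation":[0,0,12],"twist":[0,0,0],"grip":0.33},{"translation":[0,0,8],"twist":[0,0,0],"grip":0.33},{"translation":[0,0,4],"twist":[0,0,0],"grip":0.33},{"translation":[0,0,0],"twist":[0,0,0],"grip":0.33},{"translation":[0,0,0],"twist":[0,0,0],"grip":0.33},{"translation":[0,0,0],"twist":[0,0,0],"grip":0.33}]'
python3 to.py .5203 .333 .036 .095
```

```text
t: 6.35
tool_pos: [0.5162, 0.3309, 0.0245]
orientation: [3.134, 0.15, -0.008]
force: [-0.2, 0.6, 0.3]
opening: 0.0617
t 6.35 pos [0.5162 0.3309 0.0245] dxyz tool mm [  4.2  -1.6 -11.6] twist [0.003 0.006 0.001] F [-0.2  0.6  0.3] open 0.0617 q6 1.96
```

```bash
python3 -m pendant '[{"translation":[3,-1,-6],"twist":[0,0.003,0],"grip":0.33},{"translation":[1,0,-5],"twist":[0,0,0],"grip":0.33},{"translation":[0,0,0],"twist":[0,0,0],"grip":0.33},{"translation":[0,0,0],"twist":[0,0,0],"grip":-0.2},{"translation":[0,0,0],"twist":[0,0,0],"grip":-0.2},{"translation":[0,0,0],"twist":[0,0,0],"grip":-0.2},{"translation":[0,0,0],"twist":[0,0,0],"grip":-0.2},{"translation":[0,0,0],"twist":[0,0,0],"grip":-0.2},{"translation":[0,0,0],"twist":[0,0,0],"grip":-0.2},{"translation":[0,0,0],"twist":[0,0,0],"grip":-0.2}]' 20
python3 to.py .5203 .333 .036 .095
```

```text
t: 7.35
tool_pos: [0.5227, 0.3336, 0.0398]
orientation: [3.137, 0.15, 0.005]
force: [1.0, -0.2, 1.7]
opening: 0.0464
t 7.35 pos [0.5227 0.3336 0.0398] dxyz tool mm [-2.4  0.4  3.8] twist [ 0.001 -0.003  0.   ] F [ 1.  -0.2  1.7] open 0.0464 q6 1.96
```

Brown is gripped at 46.4 mm, which matches its 47 mm diameter. Lifting it and carrying it to the spill tray's back half, target (0.580,0.217).

```bash
python3 -m pendant '[{"translation":[0,0,-10],"twist":[0,0,0],"grip":-0.2},{"translation":[0,0,-20],"twist":[0,0,0],"grip":-0.2},{"translation":[0,0,-20],"twist":[0,0,0],"grip":-0.2},{"translation":[5,20,-10],"twist":[0,0,0],"grip":-0.2},{"translation":[13,30,0],"twist":[0,0,0],"grip":-0.2},{"translation":[14,30,0],"twist":[0,0,0],"grip":-0.2},{"translation":[10,25,0],"twist":[0,0,0],"grip":-0.2},{"translation":[4,12,0],"twist":[0,0,0],"grip":-0.2},{"translation":[0,0,0],"twist":[0,0,0],"grip":-0.2},{"translation":[0,0,0],"twist":[0,0,0],"grip":-0.2}]'
python3 to.py .580 .2174 .041 .09
```

```text
t: 8.35
tool_pos: [0.5791, 0.219, 0.1054]
orientation: [3.136, 0.153, 0.001]
force: [0.6, 1.3, -0.9]
opening: 0.0461
t 8.35 pos [0.5791 0.219  0.1054] dxyz tool mm [ 0.8  1.6 64.4] twist [ 0.002 -0.     0.008] F [ 0.6  1.3 -0.9] open 0.0461 q6 1.75
```

```bash
python3 -m pendant '[{"translation":[0,1,12],"twist":[0,0,0],"grip":-0.2},{"translation":[0,0,14],"twist":[0,0,0],"grip":-0.2},{"translation":[0,0,12],"twist":[0,0,0],"grip":-0.2},{"translation":[0,0,8],"twist":[0,0,0],"grip":-0.2},{"translation":[0,0,5],"twist":[0,0,0],"grip":-0.2},{"translation":[0,0,3],"twist":[0,0,0],"grip":-0.2},{"translation":[0,0,0],"twist":[0,0,0],"grip":-0.2},{"translation":[0,0,0],"twist":[0,0,0],"grip":-0.2},{"translation":[0,0,0],"twist":[0,0,0],"grip":-0.2},{"translation":[0,0,0],"twist":[0,0,0],"grip":-0.2}]'
python3 to.py .580 .2174 .040 .09
```

```text
t: 9.35
tool_pos: [0.5758, 0.2219, 0.0448]
orientation: [3.136, 0.161, -0.005]
force: [-0.5, -0.2, -1.1]
opening: 0.046
t 9.35 pos [0.5758 0.2219 0.0448] dxyz tool mm [3.7 4.9 4.8] twist [0.001 0.003 0.013] F [-0.5 -0.2 -1.1] open 0.046 q6 1.75
```

```bash
python3 -m pendant '[{"translation":[0,0,2],"twist":[0,0,0],"grip":-0.2},{"translation":[0,0,1.5],"twist":[0,0,0],"grip":-0.2},{"translation":[0,0,0.5],"twist":[0,0,0],"grip":-0.2},{"translation":[0,0,0],"twist":[0,0,0],"grip":-0.2},{"translation":[0,0,0],"twist":[0,0,0],"grip":-0.2},{"translation":[0,0,0],"twist":[0,0,0],"grip":-0.2},{"translation":[0,0,0],"twist":[0,0,0],"grip":-0.2},{"translation":[0,0,0],"twist":[0,0,0],"grip":-0.2},{"translation":[0,0,0],"twist":[0,0,0],"grip":-0.2},{"translation":[0,0,0],"twist":[0,0,0],"grip":-0.2}]'
python3 to.py .580 .2174 .0398 .09
```

```text
t: 10.35
tool_pos: [0.5768, 0.222, 0.0417]
orientation: [3.137, 0.161, -0.002]
force: [0.4, -0.1, -1.0]
opening: 0.0461
t 10.35 pos [0.5768 0.222  0.0417] dxyz tool mm [2.7 4.9 1.9] twist [0.001 0.001 0.012] F [ 0.4 -0.1 -1. ] open 0.0461 q6 1.75
```

```bash
python3 -m pendant '[{"translation":[0,0,2],"twist":[0,0,0],"grip":-0.2},{"translation":[0,0,0],"twist":[0,0,0],"grip":-0.2},{"translation":[0,0,0],"twist":[0,0,0],"grip":-0.2},{"translation":[0,0,0],"twist":[0,0,0],"grip":-0.2},{"translation":[0,0,0],"twist":[0,0,0],"grip":-0.2},{"translation":[0,0,0],"twist":[0,0,0],"grip":0.05},{"translation":[0,0,0],"twist":[0,0,0],"grip":0.2},{"translation":[0,0,0],"twist":[0,0,0],"grip":0.33},{"translation":[0,0,0],"twist":[0,0,0],"grip":0.33},{"translation":[0,0,0],"twist":[0,0,0],"grip":0.33}]'
python3 to.py .5125 .412 .16 .095
```

```text
t: 11.35
tool_pos: [0.5773, 0.2222, 0.0402]
orientation: [3.137, 0.161, 0.0]
force: [-0.5, -0.4, 0.2]
opening: 0.0617
t 11.35 pos [0.5773 0.2222 0.0402] dxyz tool mm [ -45.1 -195.4 -119.9] twist [ 0.001 -0.     0.007] F [-0.5 -0.4  0.2] open 0.0617 q6 1.75
```

Brown is released at TCP (0.5773,0.2222). Rising, then moving above white.

```bash
python3 -m pendant '[{"translation":[0,0,-20],"twist":[0,0,0],"grip":0.33},{"translation":[0,0,-35],"twist":[0,0,0],"grip":0.33},{"translation":[0,0,-35],"twist":[0,0,0],"grip":0.33},{"translation":[-5,-20,-20],"twist":[0,0,0],"grip":0.33},{"translation":[-10,-45,-5],"twist":[0,0,0],"grip":0.33},{"translation":[-10,-45,0],"twist":[0,0,0],"grip":0.33},{"translation":[-10,-40,0],"twist":[0,0,0],"grip":0.33},{"translation":[-8,-30,0],"twist":[0,0,0],"grip":0.33},{"translation":[-2,-10,0],"twist":[0,0,0],"grip":0.33},{"translation":[0,0,0],"twist":[0,0,0],"grip":0.33}]'
python3 to.py .5125 .412 .026 .095
python3 -m pendant '[{"translation":[0,0,0],"twist":[0,0,0],"grip":0.33},{"translation":[0,0,0],"twist":[0,0,0],"grip":0.33},{"translation":[0,0,0],"twist":[0,0,0],"grip":0.33},{"translation":[0,0,0],"twist":[0,0,0],"grip":0.33},{"translation":[0,0,0],"twist":[0,0,0],"grip":0.33},{"translation":[0,0,0],"twist":[0,0,0],"grip":0.33},{"translation":[0,0,0],"twist":[0,0,0],"grip":0.33},{"translation":[0,0,0],"twist":[0,0,0],"grip":0.33},{"translation":[0,0,0],"twist":[0,0,0],"grip":0.33},{"translation":[0,0,0],"twist":[0,0,0],"grip":0.33}]'
python3 to.py .5125 .412 .026 .095
python3 -c "
from h import *
snap('wd')"
```

```text
t: 12.35
tool_pos: [0.5116, 0.4122, 0.1605]
orientation: [-3.137, -0.155, -0.001]
force: [0.6, -1.1, 0.1]
opening: 0.0619
t 12.35 pos [0.5116 0.4122 0.1605] dxyz tool mm [  0.8   0.4 134.5] twist [-0.001 -0.001  0.004] F [ 0.6 -1.1  0.1] open 0.0619 q6 2.07
t: 13.35
tool_pos: [0.5146, 0.4063, 0.1601]
orientation: [3.137, 0.145, 0.001]
force: [0.7, 0.0, 0.2]
opening: 0.0621
t 13.35 pos [0.5146 0.4063 0.1601] dxyz tool mm [ -1.6  -6.  134.1] twist [ 0.001 -0.001 -0.002] F [0.7 0.  0.2] open 0.0621 q6 2.07
wd moved 3e-05
```

View pics/wd.png

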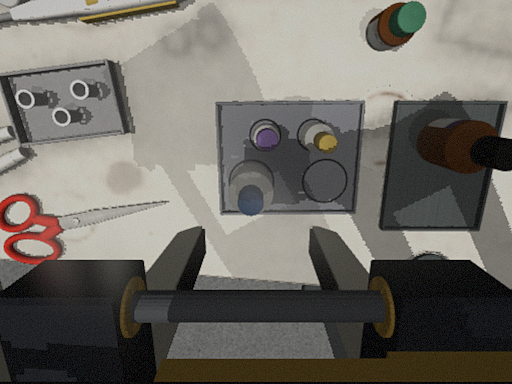

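Brown stands upright in the spill tray (base about (440,140)), its empty mark shows at (325,181), and the white cap is at (250,200). I'll measure the mark and descend on white.

```bash
python3 - <<'E'
from h import *
z=np.load("wd.npz"); g=cv2.cvtColor(z["p"],cv2.COLOR_RGB2GRAY)[150:212,295:356]
for q in cv2.HoughCircles(cv2.GaussianBlur(g,(3,3),0),cv2.HOUGH_GRADIENT,1,30,param1=60,param2=8,minRadius=19,maxRadius=26)[0][:2]: 
    c=(q[0]+295,q[1]+150); w=ray("wrist",c,z["M"],.004); e=ray("wrist",(c[0]+q[2],c[1]),z["M"],.004); print("mark",c,q[2],w.round(4),"diam mm",2e3*np.linalg.norm(e-w))
E
python3 -m pendant '[{"translation":[-1,-4,15],"twist":[0,0,0],"grip":0.33},{"translation":[0,-2,20],"twist":[0,0,0],"grip":0.33},{"translation":[0,0,20],"twist":[0,0,0],"grip":0.33},{"translation":[0,0,20],"twist":[0,0,0],"grip":0.33},{"translation":[0,0,18],"twist":[0,0,0],"grip":0.33},{"translation":[0,0,12],"twist":[0,0,0],"grip":0.33},{"translation":[0,0,8],"twist":[0,0,0],"grip":0.33},{"translation":[0,0,4],"twist":[0,0,0],"grip":0.33},{"translation":[0,0,0],"twist":[0,0,0],"grip":0.33},{"translation":[0,0,0],"twist":[0,0,0],"grip":0.33}]'
python3 to.py .5125 .412 .026 .095
```

```text
mark (np.float32(324.5), np.float32(179.5)) 20.7 [0.5223 0.3325 0.004 ] diam mm 45.15586484681518
t: 14.4
tool_pos: [0.5108, 0.4139, 0.0329]
orientation: [3.137, 0.147, -0.001]
force: [-0.5, 1.6, 0.5]
opening: 0.0621
t 14.4 pos [0.5108 0.4139 0.0329] dxyz tool mm [1.5 2.1 6.9] twist [ 0.001  0.001 -0.001] F [-0.5  1.6  0.5] open 0.0621 q6 2.08
```

```bash
python3 -m pendant '[{"translation":[1,1,4],"twist":[0,0,0],"grip":0.33},{"translation":[0.5,0.5,3],"twist":[0,0,0],"grip":0.33},{"translation":[0,0,0],"twist":[0,0,0],"grip":0.33},{"translation":[0,0,0],"twist":[0,0,0],"grip":0.1},{"translation":[0,0,0],"twist":[0,0,0],"grip":-0.2},{"translation":[0,0,0],"twist":[0,0,0],"grip":-0.3},{"translation":[0,0,0],"twist":[0,0,0],"grip":-0.3},{"translation":[0,0,0],"twist":[0,0,0],"grip":-0.3},{"translation":[0,0,0],"twist":[0,0,0],"grip":-0.3},{"translation":[0,0,0],"twist":[0,0,0],"grip":-0.3}]' 20
python3 to.py .512 .2115 .09 .09
```

```text
t: 15.4
tool_pos: [0.5147, 0.4136, 0.0287]
orientation: [-3.137, -0.147, -0.006]
force: [0.3, -0.5, -0.4]
opening: 0.042
t 15.4 pos [0.5147 0.4136 0.0287] dxyz tool mm [-21.4 200.9 -61.6] twist [-0.001 -0.004  0.004] F [ 0.3 -0.5 -0.4] open 0.042 q6 2.08
```

```bash
python3 -m pendant '[{"translation":[0,0,-8],"twist":[0,0,0],"grip":-0.3},{"translation":[0,0,-20],"twist":[0,0,0],"grip":-0.3},{"translation":[0,10,-20],"twist":[0,0,0],"grip":-0.3},{"translation":[-3,35,-10],"twist":[0,0,0],"grip":-0.3},{"translation":[-6,40,0],"twist":[0,0,0],"grip":-0.3},{"translation":[-6,40,0],"twist":[0,0,0],"grip":-0.3},{"translation":[-6,35,0],"twist":[0,0,0],"grip":-0.3},{"translation":[-3,25,0],"twist":[0,0,0],"grip":-0.3},{"translation":[-1,10,0],"twist":[0,0,0],"grip":-0.3},{"translation":[0,0,0],"twist":[0,0,0],"grip":-0.3}]'
python3 to.py .508 .212 .0287 .09
```

```text
t: 16.4
tool_pos: [0.5084, 0.2121, 0.094]
orientation: [-3.135, -0.151, -0.014]
force: [0.7, 0.5, -0.2]
opening: 0.0421
t 16.4 pos [0.5084 0.2121 0.094 ] dxyz tool mm [-1.   0.2 65.3] twist [-0.003 -0.009  0.006] F [ 0.7  0.5 -0.2] open 0.0421 q6 1.78
```

```bash
python3 -m pendant '[{"translation":[0,1,12],"twist":[0,-0.004,0],"grip":-0.3},{"translation":[0,2,14],"twist":[0,-0.004,0],"grip":-0.3},{"translation":[0,0,12],"twist":[0,0,0],"grip":-0.3},{"translation":[0,0,9],"twist":[0,0,0],"grip":-0.3},{"translation":[0,0,6],"twist":[0,0,0],"grip":-0.3},{"translation":[0,0,4],"twist":[0,0,0],"grip":-0.3},{"translation":[0,0,1],"twist":[0,0,0],"grip":-0.3},{"translation":[0,0,0],"twist":[0,0,0],"grip":-0.3},{"translation":[0,0,0],"twist":[0,0,0],"grip":-0.3},{"translation":[0,0,0],"twist":[0,0,0],"grip":-0.3}]'
python3 to.py .508 .212 .0287 .09
```

```text
t: 17.4
tool_pos: [0.5079, 0.2136, 0.0296]
orientation: [-3.134, -0.158, 0.003]
force: [0.2, -0.1, -0.7]
opening: 0.0421
t 17.4 pos [0.5079 0.2136 0.0296] dxyz tool mm [-0.1  1.6  0.9] twist [-0.003  0.002  0.01 ] F [ 0.2 -0.1 -0.7] open 0.0421 q6 1.77
```

```bash
python3 -m pendant '[{"translation":[0,0,1],"twist":[0,0,0],"grip":-0.3},{"translation":[0,0,0],"twist":[0,0,0],"grip":-0.3},{"translation":[0,0,0],"twist":[0,0,0],"grip":0},{"translation":[0,0,0],"twist":[0,0,0],"grip":0.2},{"translation":[0,0,0],"twist":[0,0,0],"grip":0.33},{"translation":[0,0,0],"twist":[0,0,0],"grip":0.33},{"translation":[0,0,0],"twist":[0,0,0],"grip":0.33},{"translation":[0,0,-15],"twist":[0,0,0],"grip":0.33},{"translation":[0,0,-30],"twist":[0,0,0],"grip":0.33},{"translation":[0,0,-30],"twist":[0,0,0],"grip":0.33}]'
python3 to.py .5688 .352 .15 1.666
```

```text
t: 18.4
tool_pos: [0.5055, 0.2123, 0.104]
orientation: [-3.136, -0.157, 0.013]
force: [1.3, 0.0, 0.2]
opening: 0.0621
t 18.4 pos [0.5055 0.2123 0.104 ] dxyz tool mm [  76.6 -132.7  -46.3] twist [-0.008  0.005 -1.566] F [1.3 0.  0.2] open 0.0621 q6 1.77
```

White is parked at TCP (0.508,0.2136). Before moving to the dropper with the jaws turned by 90°, I'll check for tall things nearby using the first depth picture.

```bash
python3 - <<'E'
from h import *
for k in ("scene","side"):
    z=np.load(k+"0.npz"); C=cloud(k,z["d"],z["M"]).reshape(-1,3)
    for a in (.42,.46,.50):
        m=(C[:,1]>.22)&(C[:,1]<a)&(C[:,2]>.085)&(C[:,2]<.3)&(C[:,0]>.54)&(C[:,0]<.9); 
        if m.any(): print(k,a,"min x",np.percentile(C[m][:,0],1).round(3),m.sum(),C[m][:,2].max())
E
python3 -m pendant '[{"translation":[0,0,-20],"twist":[0,0,0],"grip":0.33},{"translation":[15,-25,-25],"twist":[0,0,0],"grip":0.33},{"translation":[20,-35,-10],"twist":[0,0,0],"grip":0.33},{"translation":[20,-35,0],"twist":[0,0,0],"grip":0.33},{"translation":[15,-25,0],"twist":[0,0,0],"grip":0.33},{"translation":[0,0,0],"twist":[0,0,-0.145],"grip":0.1},{"translation":[0,0,0],"twist":[0,0,-0.145],"grip":0.1},{"translation":[0,0,0],"twist":[0,0,-0.145],"grip":0.1},{"translation":[0,0,0],"twist":[0,0,-0.145],"grip":0.1},{"translation":[0,0,0],"twist":[0,0,-0.145],"grip":0.1}]'
python3 to.py .5688 .352 .15 1.666
```

```text
scene 0.42 min x 0.722 362 0.10695313775250859
scene 0.46 min x 0.707 540 0.10706366936228062
scene 0.5 min x 0.707 540 0.10706366936228062
side 0.42 min x 0.725 317 0.1107102787001421
side 0.46 min x 0.711 470 0.1107102787001421
side 0.5 min x 0.711 470 0.1107102787001421
t: 19.4
tool_pos: [0.5698, 0.3461, 0.182]
orientation: [-2.862, -1.284, -0.019]
force: [0.2, -0.1, -0.0]
opening: 0.0514
t 19.4 pos [0.5698 0.3461 0.182 ] dxyz tool mm [ 3.3 -4.7 32.1] twist [ 0.006 -0.012 -0.822] F [ 0.2 -0.1 -0. ] open 0.0514 q6 1.19
```

```bash
python3 -m pendant '[{"translation":[0,0,0],"twist":[0,0,-0.145],"grip":0},{"translation":[0,0,0],"twist":[0,0,-0.145],"grip":0},{"translation":[0,0,0],"twist":[0,0,-0.145],"grip":0},{"translation":[0,0,0],"twist":[0,0,-0.145],"grip":0},{"translation":[0,0,10],"twist":[0,0,-0.1],"grip":0},{"translation":[0,0,10],"twist":[0,0,-0.05],"grip":0},{"translation":[3,0,0],"twist":[0,0,0],"grip":0},{"translation":[0,0,0],"twist":[0,0,0],"grip":0},{"translation":[0,0,0],"twist":[0,0,0],"grip":0},{"translation":[0,0,0],"twist":[0,0,0],"grip":0}]'
python3 to.py .5688 .352 .018 1.666
python3 -c "
from h import *
snap('we')"
```

```text
t: 20.4
tool_pos: [0.5714, 0.3507, 0.1751]
orientation: [2.185, 2.252, 0.034]
force: [0.0, 1.0, -0.7]
opening: 0.0465
t 20.4 pos [0.5714 0.3507 0.1751] dxyz tool mm [ -0.7  -5.4 157. ] twist [ 0.018 -0.012 -0.065] F [ 0.   1.  -0.7] open 0.0465 q6 0.44
we moved 0.0002
```

View pics/we.png

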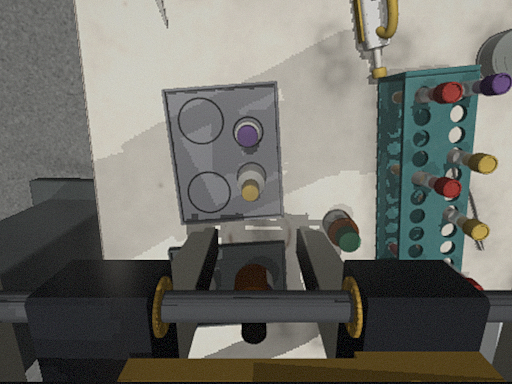

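The dropper cap is at (250,188), between the fingers. Both empty marks show at (200,121) and (209,190), and the brown cap in the spill tray is upright behind. I'll measure these, then descend.

```bash
python3 - <<'E'
from h import *
z=np.load("we.npz"); M=z["M"]; G=cv2.GaussianBlur(cv2.cvtColor(z["p"],cv2.COLOR_RGB2GRAY),(3,3),0)
for a,b in ((200,121),(209,190)):
    u,v=a-30,b-30
    for q in cv2.HoughCircles(G[v:v+60,u:u+60],cv2.HOUGH_GRADIENT,1,30,param1=60,param2=8,minRadius=18,maxRadius=26)[0][:1]: print("mark",ray("wrist",(q[0]+u,q[1]+v),M,.004).round(4),q[2])
h=cv2.cvtColor(z["p"],cv2.COLOR_RGB2HSV); m=np.zeros(G.shape,bool); m[165:205,230:270]=1
b=max(blobs(m&(h[...,0]>15)&(h[...,0]<32)&(h[...,1]>100),20),key=lambda b:b[1][4]); B=np.load("wb.npz")
print(b[0],b[1]); x,e=tri("wrist",[(b[0],M),((271.5,116.1),B["M"])]); print("drop cap",x.round(4),np.round(e,4))
E
python3 -m pendant '[{"translation":[0,-2,10],"twist":[0.006,-0.004,-0.02],"grip":0},{"translation":[0,-2,20],"twist":[0.006,-0.004,-0.02],"grip":0},{"translation":[0,-1,20],"twist":[0.006,-0.004,-0.02],"grip":0},{"translation":[0,0,15],"twist":[0,0,0],"grip":0},{"translation":[0,0,5],"twist":[0,0,0],"grip":0},{"translation":[0,0,0],"twist":[0,0,0],"grip":0},{"translation":[0,0,0],"twist":[0,0,0],"grip":0},{"translation":[0,0,0],"twist":[0,0,0],"grip":0},{"translation":[0,0,0],"twist":[0,0,0],"grip":0},{"translation":[0,0,0],"twist":[0,0,0],"grip":0}]'
python3 to.py .568 .352 .018 1.666
```

```text
mark [0.5128 0.4125 0.004 ] 23.9
mark [0.5193 0.3344 0.004 ] 21.0
[249.22279793 192.77720207] [242 186  15  15 193]
drop cap [0.5678 0.352  0.073 ] [0.0004 0.0004]
t: 21.45
tool_pos: [0.5658, 0.3504, 0.0976]
orientation: [-2.113, -2.323, 0.006]
force: [0.4, -0.6, 0.1]
opening: 0.0467
t 21.45 pos [0.5658 0.3504 0.0976] dxyz tool mm [ 1.5  2.6 79.6] twist [-0.003  0.002 -0.001] F [ 0.4 -0.6  0.1] open 0.0467 q6 0.38
```

```bash
python3 -m pendant '[{"translation":[1,2,10],"twist":[0,0,0],"grip":0},{"translation":[1,1,14],"twist":[0,0,0],"grip":0},{"translation":[0,0,14],"twist":[0,0,0],"grip":0},{"translation":[0,0,12],"twist":[0,0,0],"grip":0},{"translation":[0,0,8],"twist":[0,0,0],"grip":0},{"translation":[0,0,5],"twist":[0,0,0],"grip":0},{"translation":[0,0,2],"twist":[0,0,0],"grip":0},{"translation":[0,0,0],"twist":[0,0,0],"grip":0},{"translation":[0,0,0],"twist":[0,0,0],"grip":0},{"translation":[0,0,0],"twist":[0,0,0],"grip":0}]'
python3 to.py .568 .352 .018 1.666
```

```text
t: 22.45
tool_pos: [0.5685, 0.3526, 0.0265]
orientation: [-2.113, -2.323, 0.006]
force: [-0.2, 1.0, -0.0]
opening: 0.0468
t 22.45 pos [0.5685 0.3526 0.0265] dxyz tool mm [-0.6 -0.5  8.5] twist [-0.003  0.002 -0.001] F [-0.2  1.  -0. ] open 0.0468 q6 0.38
```

```bash
python3 -m pendant '[{"translation":[0,0,4],"twist":[0,0,0],"grip":0},{"translation":[0,0,2.5],"twist":[0,0,0],"grip":0},{"translation":[0,0,1],"twist":[0,0,0],"grip":0},{"translation":[0,0,0],"twist":[0,0,0],"grip":0},{"translation":[0,0,0],"twist":[0,0,0],"grip":-0.25},{"translation":[0,0,0],"twist":[0,0,0],"grip":-0.5},{"translation":[0,0,0],"twist":[0,0,0],"grip":-0.6},{"translation":[0,0,0],"twist":[0,0,0],"grip":-0.6},{"translation":[0,0,0],"twist":[0,0,0],"grip":-0.6},{"translation":[0,0,0],"twist":[0,0,0],"grip":-0.6}]' 12
python3 to.py .4187 .193 .08 1.666
```

```text
t: 23.45
tool_pos: [0.5696, 0.3531, 0.0201]
orientation: [-2.114, -2.324, 0.002]
force: [-0.4, -0.7, -0.3]
opening: 0.0272
t 23.45 pos [0.5696 0.3531 0.0201] dxyz tool mm [-145.3 -165.3  -59.6] twist [-0.001  0.001 -0.001] F [-0.4 -0.7 -0.3] open 0.0272 q6 0.38
```

The dropper is gripped at 27.2 mm. Lifting it and carrying it to the dish, and cross-checking the dish with the fixed cameras on the way.

```bash
python3 - <<'E'
from h import *
ms={}
for n,a in (("scene",(328,213)),("side",(312,210))):
    z=np.load(n+"0.npz"); g=cv2.cvtColor(z["p"],cv2.COLOR_RGB2GRAY); m=np.zeros(g.shape,np.uint8); u,v=a
    m[v-16:v+17,u-20:u+21]=g[v-16:v+17,u-20:u+21]<115
    b=max(blobs(m,50),key=lambda b:b[1][4]); c=max(cv2.findContours(b[2].astype(np.uint8),0,1)[0],key=len); e=cv2.fitEllipse(c)
    print(n,b[1],np.round(e[0],1),np.round(e[1],1),ray(n,e[0],z["M"],.006).round(4))
E
python3 -m pendant '[{"translation":[0,0,-8],"twist":[0,0,0],"grip":-0.6},{"translation":[0,0,-20],"twist":[0,0,0],"grip":-0.6},{"translation":[0,0,-30],"twist":[0,0,0],"grip":-0.6},{"translation":[-10,-10,-25],"twist":[0,0,0],"grip":-0.6},{"translation":[-28,-32,-5],"twist":[0,0,0],"grip":-0.6},{"translation":[-30,-35,0],"twist":[0,0,0],"grip":-0.6},{"translation":[-30,-35,0],"twist":[0,0,0],"grip":-0.6},{"translation":[-25,-28,0],"twist":[0,0,0],"grip":-0.6},{"translation":[-12,-14,0],"twist":[0,0,0],"grip":-0.6},{"translation":[0,0,0],"twist":[0,0,0],"grip":-0.6}]'
python3 to.py .4187 .193 .0191 1.666
```

```text
scene [315 204  27  19 409] [328.1 212.7] [18.1 26.6] [0.4158 0.196  0.006 ]
side [300 202  33  25 526] [318.3 213.1] [22.3 35.4] [0.3997 0.1956 0.006 ]
t: 24.45
tool_pos: [0.4261, 0.2006, 0.1169]
orientation: [2.11, 2.322, 0.008]
force: [0.5, 0.2, -0.5]
opening: 0.0272
t 24.45 pos [0.4261 0.2006 0.1169] dxyz tool mm [-6.9 -8.7 97.8] twist [ 0.006 -0.001  0.   ] F [ 0.5  0.2 -0.5] open 0.0272 q6 0.24
```

The side blob is contaminated by the bench edge (33 px wide), so I'm discarding it. Scene gives (0.416,0.196) and wrist (0.419,0.193), so I'll use (0.418,0.194). The fit has ±10 mm to spare.

```bash
python3 -m pendant '[{"translation":[-4,-5,10],"twist":[0.003,0,0],"grip":-0.6},{"translation":[-2,-3,15],"twist":[0.003,0,0],"grip":-0.6},{"translation":[0,0,15],"twist":[0,0,0],"grip":-0.6},{"translation":[0,0,10],"twist":[0,0,0],"grip":-0.6},{"translation":[0,0,5],"twist":[0,0,0],"grip":-0.6},{"translation":[0,0,0],"twist":[0,0,0],"grip":-0.6},{"translation":[0,0,0],"twist":[0,0,0],"grip":-0.6},{"translation":[0,0,0],"twist":[0,0,0],"grip":-0.6},{"translation":[0,0,0],"twist":[0,0,0],"grip":-0.6},{"translation":[0,0,0],"twist":[0,0,0],"grip":-0.6}]'
python3 to.py .418 .194 .0191 1.666
python3 - <<'E'
from h import *
a=robot.read_camera("scene")[0][130:290,170:390]; b=robot.read_camera("side")[0][140:300,170:390]
cv2.imwrite("pics/f.png",cv2.resize(np.vstack([a,b]),None,fx=1.8,fy=1.8,interpolation=cv2.INTER_CUBIC)[:,:,::-1])
E
```

```text
t: 25.45
tool_pos: [0.4212, 0.1961, 0.0583]
orientation: [-2.111, -2.326, -0.004]
force: [-0.5, -0.9, -0.2]
opening: 0.0273
t 25.45 pos [0.4212 0.1961 0.0583] dxyz tool mm [-1.9 -3.4 39.2] twist [ 0.002 -0.002  0.002] F [-0.5 -0.9 -0.2] open 0.0273 q6 0.23
```

View pics/f.png

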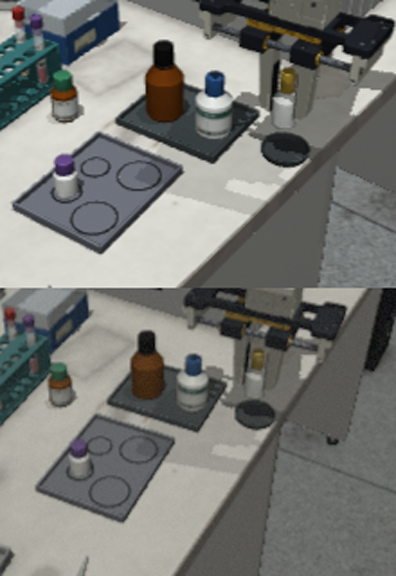

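Both fixed views show brown and white upright in the spill tray, the vial and control bottle unmoved, and the dropper held upright above the dish. Lowering it.

```bash
python3 -m pendant '[{"translation":[-1,-2,8],"twist":[0.001,-0.001,0],"grip":-0.6},{"translation":[-1,-1,10],"twist":[0.001,-0.001,0],"grip":-0.6},{"translation":[0,0,8],"twist":[0,0,0],"grip":-0.6},{"translation":[0,0,5],"twist":[0,0,0],"grip":-0.6},{"translation":[0,0,3],"twist":[0,0,0],"grip":-0.6},{"translation":[0,0,0],"twist":[0,0,0],"grip":-0.6},{"translation":[0,0,0],"twist":[0,0,0],"grip":-0.6},{"translation":[0,0,0],"twist":[0,0,0],"grip":-0.6},{"translation":[0,0,0],"twist":[0,0,0],"grip":-0.6},{"translation":[0,0,0],"twist":[0,0,0],"grip":-0.6}]'
python3 to.py .418 .194 .0191 1.666
```

```text
t: 26.55
tool_pos: [0.418, 0.1935, 0.0212]
orientation: [-2.112, -2.326, 0.001]
force: [0.7, -0.5, -0.7]
opening: 0.0272
t 26.55 pos [0.418  0.1935 0.0212] dxyz tool mm [0.5 0.  2.1] twist [-0.     0.     0.001] F [ 0.7 -0.5 -0.7] open 0.0272 q6 0.23
```

```bash
python3 -m pendant '[{"translation":[0,0,1],"twist":[0,0,0],"grip":-0.6},{"translation":[0,0,1],"twist":[0,0,0],"grip":-0.6},{"translation":[0,0,0],"twist":[0,0,0],"grip":-0.6},{"translation":[0,0,0],"twist":[0,0,0],"grip":-0.6},{"translation":[0,0,0],"twist":[0,0,0],"grip":-0.6},{"translation":[0,0,0],"twist":[0,0,0],"grip":-0.6},{"translation":[0,0,0],"twist":[0,0,0],"grip":-0.6},{"translation":[0,0,0],"twist":[0,0,0],"grip":-0.6},{"translation":[0,0,0],"twist":[0,0,0],"grip":-0.6},{"translation":[0,0,0],"twist":[0,0,0],"grip":-0.6}]'
python3 to.py .418 .194 .0191 1.666
```

```text
t: 27.55
tool_pos: [0.4184, 0.1937, 0.0196]
orientation: [2.111, 2.326, 0.001]
force: [-0.2, 1.2, -1.2]
opening: 0.027
t 27.55 pos [0.4184 0.1937 0.0196] dxyz tool mm [ 0.3 -0.4  0.5] twist [ 0.001 -0.     0.001] F [-0.2  1.2 -1.2] open 0.027 q6 0.23
```

Within 0.5 mm of the floor. A last small press, then release and rise.

```bash
python3 -m pendant '[{"translation":[0,0,0.8],"twist":[0,0,0],"grip":-0.6},{"translation":[0,0,0],"twist":[0,0,0],"grip":-0.6},{"translation":[0,0,0],"twist":[0,0,0],"grip":-0.3},{"translation":[0,0,0],"twist":[0,0,0],"grip":-0.1},{"translation":[0,0,0],"twist":[0,0,0],"grip":0},{"translation":[0,0,0],"twist":[0,0,0],"grip":0},{"translation":[0,0,0],"twist":[0,0,0],"grip":0},{"translation":[0,0,-10],"twist":[0,0,0],"grip":0},{"translation":[0,0,-30],"twist":[0,0,0],"grip":0},{"translation":[0,0,-35],"twist":[0,0,0],"grip":0}]'
python3 to.py .508 .2136 .16 .093
```

```text
t: 28.55
tool_pos: [0.414, 0.1922, 0.0914]
orientation: [-2.108, -2.322, 0.014]
force: [0.5, 0.5, -0.7]
opening: 0.0465
t 28.55 pos [0.414  0.1922 0.0914] dxyz tool mm [ 12.1  94.9 -69.6] twist [-0.006  0.01   1.574] F [ 0.5  0.5 -0.7] open 0.0465 q6 0.23
```

```bash
python3 -m pendant '[{"translation":[0,0,-30],"twist":[0,0,0],"grip":0},{"translation":[5,5,-25],"twist":[0,0,0],"grip":0},{"translation":[15,15,-5],"twist":[0,0,0],"grip":0},{"translation":[0,0,0],"twist":[0,0,0.145],"grip":0.33},{"translation":[0,0,0],"twist":[0,0,0.145],"grip":0.33},{"translation":[0,0,0],"twist":[0,0,0.145],"grip":0.33},{"translation":[0,0,0],"twist":[0,0,0.145],"grip":0.33},{"translation":[0,0,0],"twist":[0,0,0.145],"grip":0.33},{"translation":[0,0,0],"twist":[0,0,0.145],"grip":0.33},{"translation":[0,0,0],"twist":[0,0,0.145],"grip":0.33}]'
python3 to.py .508 .2136 .16 .093
python3 -m pendant '[{"translation":[0,0,0],"twist":[0,0,0.145],"grip":0.33},{"translation":[0,0,0],"twist":[0,0,0.145],"grip":0.33},{"translation":[0,0,0],"twist":[0,0,0.12],"grip":0.33},{"translation":[0,0,0],"twist":[0,0,0.07],"grip":0.33},{"translation":[0,0,0],"twist":[0,0,0.02],"grip":0.33},{"translation":[0,0,0],"twist":[0,0,0],"grip":0.33},{"translation":[0,0,0],"twist":[0,0,0],"grip":0.33},{"translation":[0,0,0],"twist":[0,0,0],"grip":0.33},{"translation":[0,0,0],"twist":[0,0,0],"grip":0.33},{"translation":[0,0,0],"twist":[0,0,0],"grip":0.33}]'
python3 to.py .508 .2136 .16 .093
python3 -c "
from h import *
snap('wg')"
```

```text
t: 29.55
tool_pos: [0.4377, 0.2169, 0.1702]
orientation: [-2.991, -0.958, -0.013]
force: [0.8, -0.6, 0.1]
opening: 0.062
t 29.55 pos [0.4377 0.2169 0.1702] dxyz tool mm [55.2 43.5 10.7] twist [-0.    -0.008  0.527] F [ 0.8 -0.6  0.1] open 0.062 q6 1.31
t: 30.55
tool_pos: [0.4381, 0.2171, 0.1757]
orientation: [-3.134, -0.16, -0.018]
force: [-0.8, -1.4, 0.5]
opening: 0.0617
t 30.55 pos [0.4381 0.2171 0.1757] dxyz tool mm [69.  10.7 16.5] twist [-0.003 -0.012  0.009] F [-0.8 -1.4  0.5] open 0.0617 q6 1.82
wg moved 8e-05
```

View pics/wg.png

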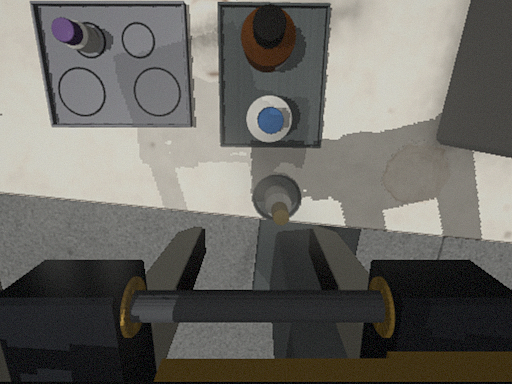

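The dropper stands upright in the dish (rim centre (277,197), cap at (281,212)). White is at (270,119), brown at (270,25), and the empty marks are at (82,91) and (158,91). Now I'll measure white and brown and move over white.

```bash
python3 - <<'E'
from h import *
z=np.load("wg.npz"); M=z["M"]; C=cloud("wrist",z["d"],M)
for n,lo,hi,zt,bx in (("white",.075,.09,.082,(.46,.55)),("brown",.095,.11,.102,(.55,.62))):
    m=(C[...,2]>lo)&(C[...,2]<hi)&(C[...,0]>bx[0])&(C[...,0]<bx[1])&(C[...,1]>.17)&(C[...,1]<.27)
    b=max(blobs(m,20),key=lambda b:b[1][4]); print(n,b[0].round(1),b[1],ray("wrist",b[0],M,zt).round(4),C[b[2]].mean(0).round(4))
E
python3 -m pendant '[{"translation":[15,2,0],"twist":[0,-0.006,0],"grip":0.33},{"translation":[20,3,0],"twist":[0,-0.005,0],"grip":0.33},{"translation":[17,3,0],"twist":[0,0,0],"grip":0.33},{"translation":[10,2,5],"twist":[0,0,0],"grip":0.33},{"translation":[4,1,10],"twist":[0,0,0],"grip":0.33},{"translation":[0,0,15],"twist":[0,0,0],"grip":0.33},{"translation":[0,0,15],"twist":[0,0,0],"grip":0.33},{"translation":[0,0,5],"twist":[0,0,0],"grip":0.33},{"translation":[0,0,0],"twist":[0,0,0],"grip":0.33},{"translation":[0,0,0],"twist":[0,0,0],"grip":0.33}]' 20
python3 to.py .508 .2136 .0287 .093
```

```text
white [270.  120.4] [258 108  25  26 532] [0.5063 0.2132 0.082 ] [0.5062 0.2131 0.0816]
brown [268.8  23.3] [ 253    4   33   39 1010] [0.5735 0.2226 0.102 ] [0.5736 0.2226 0.1014]
t: 31.6
tool_pos: [0.5029, 0.2129, 0.1185]
orientation: [-3.135, -0.165, 0.009]
force: [-0.2, 0.2, 0.3]
opening: 0.0619
t 31.6 pos [0.5029 0.2129 0.1185] dxyz tool mm [ 5.6  0.1 89.7] twist [-0.003  0.006  0.012] F [-0.2  0.2  0.3] open 0.0619 q6 1.77
```

```bash
python3 -m pendant '[{"translation":[3,0,12],"twist":[0,0.003,0.006],"grip":0.33},{"translation":[1,0,15],"twist":[0,0.003,0.006],"grip":0.33},{"translation":[0,0,15],"twist":[0,0,0],"grip":0.33},{"translation":[0,0,15],"twist":[0,0,0],"grip":0.33},{"translation":[0,0,10],"twist":[0,0,0],"grip":0.33},{"translation":[0,0,6],"twist":[0,0,0],"grip":0.33},{"translation":[0,0,3],"twist":[0,0,0],"grip":0.33},{"translation":[0,0,0],"twist":[0,0,0],"grip":0.33},{"translation":[0,0,0],"twist":[0,0,0],"grip":0.33},{"translation":[0,0,0],"twist":[0,0,0],"grip":0.33}]' 20
python3 to.py .5065 .2132 .0287 .093
```

```text
t: 32.6
tool_pos: [0.5108, 0.2151, 0.0417]
orientation: [-3.133, -0.144, -0.015]
force: [0.7, -0.5, 0.4]
opening: 0.0618
t 32.6 pos [0.5108 0.2151 0.0417] dxyz tool mm [-4.6  1.5 12.9] twist [-0.004 -0.01  -0.001] F [ 0.7 -0.5  0.4] open 0.0618 q6 1.78
```

```bash
python3 -m pendant '[{"translation":[-3,1,6],"twist":[-0.002,-0.006,0],"grip":0.33},{"translation":[-1,0,5],"twist":[0,-0.002,0],"grip":0.33},{"translation":[0,0,2],"twist":[0,0,0],"grip":0.33},{"translation":[0,0,0],"twist":[0,0,0],"grip":0.1},{"translation":[0,0,0],"twist":[0,0,0],"grip":-0.2},{"translation":[0,0,0],"twist":[0,0,0],"grip":-0.3},{"translation":[0,0,0],"twist":[0,0,0],"grip":-0.3},{"translation":[0,0,0],"twist":[0,0,0],"grip":-0.3},{"translation":[0,0,0],"twist":[0,0,0],"grip":-0.3},{"translation":[0,0,0],"twist":[0,0,0],"grip":-0.3}]' 20
python3 to.py .5126 .4122 .09 .095
```

```text
t: 33.6
tool_pos: [0.5074, 0.2139, 0.0285]
orientation: [-3.136, -0.144, -0.004]
force: [-0.7, 0.2, -1.5]
opening: 0.0417
t 33.6 pos [0.5074 0.2139 0.0285] dxyz tool mm [  23.5 -197.2  -60.9] twist [-0.003 -0.003 -0.003] F [-0.7  0.2 -1.5] open 0.0417 q6 1.78
```

```bash
python3 -m pendant '[{"translation":[0,0,-8],"twist":[0,0,0],"grip":-0.3},{"translation":[0,0,-20],"twist":[0,0,0],"grip":-0.3},{"translation":[0,-10,-20],"twist":[0,0,0],"grip":-0.3},{"translation":[3,-35,-10],"twist":[0,0,0],"grip":-0.3},{"translation":[6,-40,0],"twist":[0,0,0],"grip":-0.3},{"translation":[6,-40,0],"twist":[0,0,0],"grip":-0.3},{"translation":[5,-35,0],"twist":[0,0,0],"grip":-0.3},{"translation":[3,-22,0],"twist":[0,0,0],"grip":-0.3},{"translation":[1,-10,0],"twist":[0,0,0],"grip":-0.3},{"translation":[0,0,0],"twist":[0,0,0],"grip":-0.3}]'
python3 to.py .5136 .413 .0285 .095
python3 -m pendant '[{"translation":[0,0,8],"twist":[0,0,0],"grip":-0.3},{"translation":[0,0,8],"twist":[0,0,0],"grip":-0.3},{"translation":[0,0,4],"twist":[0,0,0],"grip":-0.3},{"translation":[0,0,0],"twist":[0,0,0],"grip":-0.3},{"translation":[0,0,0],"twist":[0,0,0],"grip":-0.3},{"translation":[0,0,0],"twist":[0,0,0],"grip":-0.3},{"translation":[0,0,0],"twist":[0,0,0],"grip":-0.3},{"translation":[0,0,0],"twist":[0,0,0],"grip":-0.3},{"translation":[0,0,0],"twist":[0,0,0],"grip":-0.3},{"translation":[0,0,0],"twist":[0,0,0],"grip":-0.3}]'
python3 to.py .5136 .413 .0285 .095
```

```text
t: 34.6
tool_pos: [0.515, 0.4142, 0.0956]
orientation: [-3.133, -0.139, -0.01]
force: [0.2, 0.3, -1.4]
opening: 0.0422
t 34.6 pos [0.515  0.4142 0.0956] dxyz tool mm [-1.9  1.4 67. ] twist [-0.005 -0.006 -0.006] F [ 0.2  0.3 -1.4] open 0.0422 q6 2.08
t: 35.6
tool_pos: [0.5159, 0.4088, 0.0737]
orientation: [-3.136, -0.132, -0.008]
force: [-0.0, 0.7, -1.9]
opening: 0.0417
t 35.6 pos [0.5159 0.4088 0.0737] dxyz tool mm [-2.2 -4.3 45.2] twist [-0.003 -0.005 -0.011] F [-0.   0.7 -1.9] open 0.0417 q6 2.08
```

```bash
python3 -m pendant '[{"translation":[-1,-2,8],"twist":[-0.002,-0.003,-0.006],"grip":-0.3},{"translation":[-1,-2,10],"twist":[-0.001,-0.002,-0.004],"grip":-0.3},{"translation":[0,0,8],"twist":[0,0,0],"grip":-0.3},{"translation":[0,0,5],"twist":[0,0,0],"grip":-0.3},{"translation":[0,0,2],"twist":[0,0,0],"grip":-0.3},{"translation":[0,0,0],"twist":[0,0,0],"grip":-0.3},{"translation":[0,0,0],"twist":[0,0,0],"grip":-0.3},{"translation":[0,0,0],"twist":[0,0,0],"grip":-0.3},{"translation":[0,0,0],"twist":[0,0,0],"grip":-0.3},{"translation":[0,0,0],"twist":[0,0,0],"grip":-0.3}]'
python3 to.py .5136 .413 .0285 .095
```

```text
t: 36.6
tool_pos: [0.513, 0.4131, 0.0372]
orientation: [3.137, 0.15, -0.002]
force: [-0.0, -0.6, 0.0]
opening: 0.0416
t 36.6 pos [0.513  0.4131 0.0372] dxyz tool mm [0.6 0.1 8.7] twist [0.001 0.001 0.001] F [-0.  -0.6  0. ] open 0.0416 q6 2.08
```

```bash
python3 -m pendant '[{"translation":[0,0,3],"twist":[0,0,0],"grip":-0.3},{"translation":[0,0,3],"twist":[0,0,0],"grip":-0.3},{"translation":[0,0,1],"twist":[0,0,0],"grip":-0.3},{"translation":[0,0,0],"twist":[0,0,0],"grip":-0.3},{"translation":[0,0,0],"twist":[0,0,0],"grip":-0.3},{"translation":[0,0,0],"twist":[0,0,0],"grip":-0.3},{"translation":[0,0,0],"twist":[0,0,0],"grip":-0.3},{"translation":[0,0,0],"twist":[0,0,0],"grip":-0.3},{"translation":[0,0,0],"twist":[0,0,0],"grip":-0.3},{"translation":[0,0,0],"twist":[0,0,0],"grip":-0.3}]'
python3 to.py .5136 .413 .0285 .095
```

```text
t: 37.6
tool_pos: [0.5134, 0.4133, 0.0302]
orientation: [3.138, 0.15, -0.0]
force: [-0.5, 0.8, -0.2]
opening: 0.042
t 37.6 pos [0.5134 0.4133 0.0302] dxyz tool mm [0.2 0.3 1.7] twist [0.    0.    0.001] F [-0.5  0.8 -0.2] open 0.042 q6 2.08
```

```bash
python3 -m pendant '[{"translation":[0,0,1.5],"twist":[0,0,0],"grip":-0.3},{"translation":[0,0,0.5],"twist":[0,0,0],"grip":-0.3},{"translation":[0,0,0],"twist":[0,0,0],"grip":-0.3},{"translation":[0,0,0],"twist":[0,0,0],"grip":-0.3},{"translation":[0,0,0],"twist":[0,0,0],"grip":-0.3},{"translation":[0,0,0],"twist":[0,0,0],"grip":0},{"translation":[0,0,0],"twist":[0,0,0],"grip":0.2},{"translation":[0,0,0],"twist":[0,0,0],"grip":0.33},{"translation":[0,0,0],"twist":[0,0,0],"grip":0.33},{"translation":[0,0,0],"twist":[0,0,0],"grip":0.33}]'
python3 to.py .574 .2226 .16 .093
python3 -m pendant '[{"translation":[0,0,-20],"twist":[0,0,0],"grip":0.33},{"translation":[0,0,-35],"twist":[0,0,0],"grip":0.33},{"translation":[0,0,-40],"twist":[0,0,0],"grip":0.33},{"translation":[5,15,-30],"twist":[0,0,0],"grip":0.33},{"translation":[10,35,-5],"twist":[0,0,0],"grip":0.33},{"translation":[10,42,0],"twist":[0,0,0],"grip":0.33},{"translation":[8,40,0],"twist":[0,0,0],"grip":0.33},{"translation":[5,28,0],"twist":[0,0,0],"grip":0.33},{"translation":[2,12,0],"twist":[0,0,0],"grip":0.33},{"translation":[0,0,0],"twist":[0,0,0],"grip":0.33}]'
python3 to.py .574 .2226 .04 .093
```

```text
t: 38.6
tool_pos: [0.5139, 0.4136, 0.0288]
orientation: [-3.138, -0.15, -0.001]
force: [-0.3, 0.4, 0.0]
opening: 0.0618
t 38.6 pos [0.5139 0.4136 0.0288] dxyz tool mm [  41.8  195.8 -131.2] twist [-0.    -0.001  0.002] F [-0.3  0.4  0. ] open 0.0618 q6 2.08
t: 39.6
tool_pos: [0.5714, 0.2416, 0.1647]
orientation: [3.137, 0.155, 0.004]
force: [-0.1, 0.7, -0.5]
opening: 0.0618
t 39.6 pos [0.5714 0.2416 0.1647] dxyz tool mm [  0.3  19.1 124.7] twist [ 0.001 -0.003  0.006] F [-0.1  0.7 -0.5] open 0.0618 q6 1.79
```

```bash
python3 -m pendant '[{"translation":[0,8,0],"twist":[0,0,0.003],"grip":0.33},{"translation":[0,7,5],"twist":[0,0,0.003],"grip":0.33},{"translation":[0,3,10],"twist":[0,0,0],"grip":0.33},{"translation":[0,0,10],"twist":[0,0,0],"grip":0.33},{"translation":[0,0,5],"twist":[0,0,0],"grip":0.33},{"translation":[0,0,0],"twist":[0,0,0],"grip":0.33},{"translation":[0,0,0],"twist":[0,0,0],"grip":0.33},{"translation":[0,0,0],"twist":[0,0,0],"grip":0.33},{"translation":[0,0,0],"twist":[0,0,0],"grip":0.33},{"translation":[0,0,0],"twist":[0,0,0],"grip":0.33}]'
python3 to.py .574 .2226 .04 .093
```

```text
t: 40.6
tool_pos: [0.5708, 0.2278, 0.1303]
orientation: [-3.137, -0.153, 0.001]
force: [0.4, -0.7, -0.3]
opening: 0.0622
t 40.6 pos [0.5708 0.2278 0.1303] dxyz tool mm [ 2.7  5.5 90.3] twist [-0.001  0.     0.005] F [ 0.4 -0.7 -0.3] open 0.0622 q6 1.77
```

```bash
python3 -m pendant '[{"translation":[2,4,8],"twist":[0,0,0.003],"grip":0.33},{"translation":[1,2,12],"twist":[0,0,0],"grip":0.33},{"translation":[0,0,14],"twist":[0,0,0],"grip":0.33},{"translation":[0,0,14],"twist":[0,0,0],"grip":0.33},{"translation":[0,0,12],"twist":[0,0,0],"grip":0.33},{"translation":[0,0,8],"twist":[0,0,0],"grip":0.33},{"translation":[0,0,5],"twist":[0,0,0],"grip":0.33},{"translation":[0,0,2],"twist":[0,0,0],"grip":0.33},{"translation":[0,0,0],"twist":[0,0,0],"grip":0.33},{"translation":[0,0,0],"twist":[0,0,0],"grip":0.33}]'
python3 to.py .574 .2226 .039 .093
```

```text
t: 41.6
tool_pos: [0.5737, 0.2212, 0.0471]
orientation: [3.138, 0.148, -0.004]
force: [-0.5, -0.3, -0.1]
opening: 0.0618
t 41.6 pos [0.5737 0.2212 0.0471] dxyz tool mm [ 0.5 -1.4  8. ] twist [-0.     0.003  0.001] F [-0.5 -0.3 -0.1] open 0.0618 q6 1.76
```

```bash
python3 -m pendant '[{"translation":[0,-0.5,4],"twist":[0,0.002,0],"grip":0.33},{"translation":[0,-0.5,3],"twist":[0,0,0],"grip":0.33},{"translation":[0,0,1],"twist":[0,0,0],"grip":0.33},{"translation":[0,0,0],"twist":[0,0,0],"grip":0.15},{"translation":[0,0,0],"twist":[0,0,0],"grip":-0.1},{"translation":[0,0,0],"twist":[0,0,0],"grip":-0.2},{"translation":[0,0,0],"twist":[0,0,0],"grip":-0.2},{"translation":[0,0,0],"twist":[0,0,0],"grip":-0.2},{"translation":[0,0,0],"twist":[0,0,0],"grip":-0.2},{"translation":[0,0,0],"twist":[0,0,0],"grip":-0.2}]' 20
python3 to.py .5213 .334 .105 .095
```

```text
t: 42.6
tool_pos: [0.575, 0.2227, 0.0404]
orientation: [-3.137, -0.148, -0.005]
force: [-0.1, 0.4, -0.2]
opening: 0.046
t 42.6 pos [0.575  0.2227 0.0404] dxyz tool mm [ -42.8 -115.9  -64.6] twist [-0.001 -0.003 -0.001] F [-0.1  0.4 -0.2] open 0.046 q6 1.76
```

```bash
python3 -m pendant '[{"translation":[0,0,-8],"twist":[0,0,0],"grip":-0.2},{"translation":[0,0,-20],"twist":[0,0,0],"grip":-0.2},{"translation":[0,0,-20],"twist":[0,0,0],"grip":-0.2},{"translation":[-4,-10,-14],"twist":[0,0,0],"grip":-0.2},{"translation":[-12,-30,0],"twist":[0,0,0],"grip":-0.2},{"translation":[-12,-30,0],"twist":[0,0,0],"grip":-0.2},{"translation":[-9,-24,0],"twist":[0,0,0],"grip":-0.2},{"translation":[-4,-12,0],"twist":[0,0,0],"grip":-0.2},{"translation":[-1,-3,0],"twist":[0,0,0],"grip":-0.2},{"translation":[0,0,0],"twist":[0,0,0],"grip":-0.2}]'
python3 to.py .5211 .3338 .0404 .095
python3 -m pendant '[{"translation":[0,0,6],"twist":[0,0,0],"grip":-0.2},{"translation":[0,0,6],"twist":[0,0,0],"grip":-0.2},{"translation":[0,0,3],"twist":[0,0,0],"grip":-0.2},{"translation":[0,0,0],"twist":[0,0,0],"grip":-0.2},{"translation":[0,0,0],"twist":[0,0,0],"grip":-0.2},{"translation":[0,0,0],"twist":[0,0,0],"grip":-0.2},{"translation":[0,0,0],"twist":[0,0,0],"grip":-0.2},{"translation":[0,0,0],"twist":[0,0,0],"grip":-0.2},{"translation":[0,0,0],"twist":[0,0,0],"grip":-0.2},{"translation":[0,0,0],"twist":[0,0,0],"grip":-0.2}]'
python3 to.py .5211 .3338 .0404 .095
```

```text
t: 43.6
tool_pos: [0.5201, 0.333, 0.1091]
orientation: [-3.136, -0.146, -0.007]
force: [-0.9, -0.2, -0.8]
opening: 0.0464
t 43.6 pos [0.5201 0.333  0.1091] dxyz tool mm [ 0.8 -0.6 68.7] twist [-0.002 -0.004 -0.002] F [-0.9 -0.2 -0.8] open 0.0464 q6 1.96
t: 44.6
tool_pos: [0.522, 0.329, 0.0921]
orientation: [-3.138, -0.139, -0.006]
force: [0.5, -0.1, -1.7]
opening: 0.0463
t 44.6 pos [0.522  0.329  0.0921] dxyz tool mm [-0.6 -4.9 51.7] twist [-0.001 -0.004 -0.007] F [ 0.5 -0.1 -1.7] open 0.0463 q6 1.96
```

```bash
python3 -m pendant '[{"translation":[0,-2.5,8],"twist":[0,-0.003,-0.004],"grip":-0.2},{"translation":[0,-2,10],"twist":[0,-0.001,-0.003],"grip":-0.2},{"translation":[0,0,10],"twist":[0,0,0],"grip":-0.2},{"translation":[0,0,7],"twist":[0,0,0],"grip":-0.2},{"translation":[0,0,4],"twist":[0,0,0],"grip":-0.2},{"translation":[0,0,1],"twist":[0,0,0],"grip":-0.2},{"translation":[0,0,0],"twist":[0,0,0],"grip":-0.2},{"translation":[0,0,0],"twist":[0,0,0],"grip":-0.2},{"translation":[0,0,0],"twist":[0,0,0],"grip":-0.2},{"translation":[0,0,0],"twist":[0,0,0],"grip":-0.2}]'
python3 to.py .5211 .3338 .0404 .095
```

```text
t: 45.6
tool_pos: [0.521, 0.3339, 0.0477]
orientation: [-3.138, -0.151, 0.003]
force: [-0.0, 0.4, -1.0]
opening: 0.0458
t 45.6 pos [0.521  0.3339 0.0477] dxyz tool mm [0.1 0.1 7.3] twist [-0.     0.002  0.001] F [-0.   0.4 -1. ] open 0.0458 q6 1.96
```

```bash
python3 -m pendant '[{"translation":[0,0,3],"twist":[0,0,0],"grip":-0.2},{"translation":[0,0,2],"twist":[0,0,0],"grip":-0.2},{"translation":[0,0,1],"twist":[0,0,0],"grip":-0.2},{"translation":[0,0,0],"twist":[0,0,0],"grip":-0.2},{"translation":[0,0,0],"twist":[0,0,0],"grip":-0.2},{"translation":[0,0,0],"twist":[0,0,0],"grip":-0.2},{"translation":[0,0,0],"twist":[0,0,0],"grip":-0.2},{"translation":[0,0,0],"twist":[0,0,0],"grip":-0.2},{"translation":[0,0,0],"twist":[0,0,0],"grip":-0.2},{"translation":[0,0,0],"twist":[0,0,0],"grip":-0.2}]'
python3 to.py .5211 .3338 .0404 .095
```

```text
t: 46.6
tool_pos: [0.5215, 0.3341, 0.0421]
orientation: [-3.137, -0.151, 0.001]
force: [0.3, -0.7, -1.0]
opening: 0.0463
t 46.6 pos [0.5215 0.3341 0.0421] dxyz tool mm [-0.5  0.3  1.7] twist [-0.001  0.001  0.001] F [ 0.3 -0.7 -1. ] open 0.0463 q6 1.96
```

Set it down, release, rise, and draw back toward the robot for a check view.

```bash
python3 -m pendant '[{"translation":[0,0,1.5],"twist":[0,0,0],"grip":-0.2},{"translation":[0,0,0.5],"twist":[0,0,0],"grip":-0.2},{"translation":[0,0,0],"twist":[0,0,0],"grip":-0.2},{"translation":[0,0,0],"twist":[0,0,0],"grip":-0.2},{"translation":[0,0,0],"twist":[0,0,0],"grip":-0.2},{"translation":[0,0,0],"twist":[0,0,0],"grip":0.05},{"translation":[0,0,0],"twist":[0,0,0],"grip":0.2},{"translation":[0,0,0],"twist":[0,0,0],"grip":0.33},{"translation":[0,0,0],"twist":[0,0,0],"grip":0.33},{"translation":[0,0,0],"twist":[0,0,0],"grip":0.33}]'
python3 -m pendant '[{"translation":[0,0,-20],"twist":[0,0,0],"grip":0.33},{"translation":[0,0,-40],"twist":[0,0,0],"grip":0.33},{"translation":[0,0,-45],"twist":[0,0,0],"grip":0.33},{"translation":[0,0,-45],"twist":[0,0,0],"grip":0.33},{"translation":[-15,10,-40],"twist":[0,0,0],"grip":0.33},{"translation":[-20,10,-15],"twist":[0,0,0],"grip":0.33},{"translation":[-20,10,0],"twist":[0,0,0],"grip":0.33},{"translation":[-10,5,0],"twist":[0,0,0],"grip":0.33},{"translation":[0,0,0],"twist":[0,0,0],"grip":0.33},{"translation":[0,0,0],"twist":[0,0,0],"grip":0.33}]'
python3 -m pendant '[{"translation":[0,0,0],"twist":[0,0,0],"grip":0.33},{"translation":[0,0,0],"twist":[0,0,0],"grip":0.33},{"translation":[0,0,0],"twist":[0,0,0],"grip":0.33},{"translation":[0,0,0],"twist":[0,0,0],"grip":0.33},{"translation":[0,0,0],"twist":[0,0,0],"grip":0.33},{"translation":[0,0,0],"twist":[0,0,0],"grip":0.33},{"translation":[0,0,0],"twist":[0,0,0],"grip":0.33},{"translation":[0,0,0],"twist":[0,0,0],"grip":0.33},{"translation":[0,0,0],"twist":[0,0,0],"grip":0.33},{"translation":[0,0,0],"twist":[0,0,0],"grip":0.33}]'
python3 - <<'E'
from h import *
p,d,M=snap("wh"); C=cloud("wrist",d,M)
for n,lo,hi,zt,x0,y0 in (("white",.075,.09,.082,.5125,.412),("brown",.095,.11,.102,.52,.3335),("drop",.065,.08,.073,.418,.194),("drop2",.065,.08,.074,.568,.352),("vial",.042,.056,.05,.5636,.4005)):
    m=(C[...,2]>lo)&(C[...,2]<hi)&(abs(C[...,0]-x0)<.025)&(abs(C[...,1]-y0)<.025)
    for b in blobs(m,20): print(n,b[0].round(1),b[1],ray("wrist",b[0],M,zt).round(4))
a=robot.read_camera("scene")[0][130:290,170:390]; b=cv2.resize(a,None,fx=1.8,fy=1.8,interpolation=cv2.INTER_CUBIC)
o=np.zeros((384+288,512,3),np.uint8); o[:384]=p; o[384:,:396]=b; cv2.imwrite("pics/fin.png",cv2.resize(o,None,fx=.89,fy=.89)[:,:,::-1])
E
```

```text
t: 47.6
tool_pos: [0.5222, 0.3344, 0.0407]
orientation: [-3.136, -0.151, -0.001]
force: [1.2, 1.4, -0.1]
opening: 0.0617
t: 48.6
tool_pos: [0.4585, 0.2915, 0.2547]
orientation: [-3.136, -0.151, -0.002]
force: [-0.4, -0.1, -0.3]
opening: 0.0616
t: 49.6
tool_pos: [0.4593, 0.292, 0.2522]
orientation: [3.138, 0.151, -0.003]
force: [0.6, -0.1, 0.3]
opening: 0.0621
wh moved 2e-05
white [150.6 118.5] [140 109  22  20 353] [0.5123 0.4116 0.082 ]
brown [220.9 118.4] [210 107  23  24 452] [0.5209 0.3342 0.102 ]
drop [333.7 214.5] [327 208  14  14 155] [0.4198 0.1945 0.073 ]
vial [170.1  72.5] [161  64  19  18 276] [0.5628 0.4004 0.05  ]
```

View pics/fin.png

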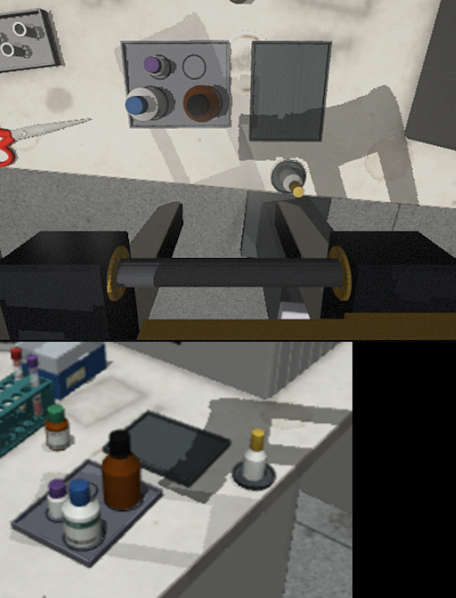

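The final view shows white (135,104) and brown (202,103) back on their marks in the grey tray, within 1 mm. The dropper is upright in the dish, the vial and control bottle are unmoved, and the spill tray is empty. The gripper is clear, so I'm handing in.

```bash
python3 -c "
from plant import robot
print(robot.close_job(), robot.read_state()['t'])"
```

```text
the job is handed in; nothing more can be done
the job is handed in; nothing more can be done
```

The job is done and handed in at about 50 s of the 128 s. I parked brown and then white upright in the steel tray, stood the dropper in the dish, and put white and then brown back on their own marks.

The last checks, made just before hand-in with the gripper clear, were:

| Thing | Last measured (x, y in m) | Target |
|---|---|---|
| White bottle | (0.5123, 0.4116) | within about 1 mm of its mark |
| Brown bottle | (0.5209, 0.3342) | within about 1 mm of its mark |
| Dropper bottle | cap at (0.420, 0.1945) | about 2 mm from the dish centre |
| Short vial | (0.5628, 0.4004) | within about 1 mm of where it started |

- **Upright and untouched:** all of these stood upright in the final pictures. The control bottle looked unmoved there, but I did not measure it again.
- **Wrist force:** it stayed under about 3 N at every reading.
- **Disagreements:**
  - The side camera's dish measurement ran into the bench edge, so I dropped it and used the other two cameras.
  - The white bottle gripped at 42 mm against its stated 44 mm, but it did not slip.

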